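# Dose mixing balls into gel jars with a one-ball scoop

### The job

With the small standing scoop, take mixing balls from the metal tray one at a time and tip one ball into each of the two open jars; the third ball stays in the tray and the gripper's fingers must not touch the balls. Then stand the scoop upright again on its round cork pad and let go. Leave the jars and the other things standing where they are.

Things in the scene. Friction and masses are not known exactly. Their poses are not given: they have to be found in the camera images.
- scoop_grip (a point): Centre of the scoop's grip: black upright block 22 (x) x 16 (y) x 44 (z) mm on a steel stem 12 mm wide; grip it by the faces across y. The scoop (90 g) stands upright on its flat underside, 88 mm below this point. Axes: z up, y across, the open front faces -x. The underside is 28 mm wide and runs from 13 mm behind (+x) this point to the lip 31.5 mm ahead (-x).
- scoop_pocket (a point): Centre of a ball lying in the scoop's pocket (2 mm of play): 17 mm ahead (-x) of scoop_grip, 76 mm below it, 12 mm above the underside. The pocket has a 20 mm high back wall, two side walls 14 mm high and 23 mm apart inside, and a 2 mm floor behind a 3.5 mm high crest at the front. A level scoop keeps its ball; tipped front-down by over 35 degrees it rolls out over the lip.
- scoop_lip (a point): Middle of the scoop's front lip edge, at underside height: 31.5 mm ahead (-x) of scoop_grip, 88 mm below it. The lip is 28 mm wide, 1.5 mm thick and rises as a ramp over 7.5 mm to the pocket's crest. Slid along the tray's floor behind a ball until the lip meets a tray wall, it drives under the ball, which rolls over the crest into the pocket.
- ball1_center (a point): Polished steel ball, 20 mm diameter, 33 g, rolls easily but stays put on the tray's floor unless pushed. Origin at its centre. The three balls are alike.
- ball2_center (a point): Polished steel ball, 20 mm diameter, 33 g, rolls easily but stays put on the tray's floor unless pushed. Origin at its centre. The three balls are alike.
- ball3_center (a point): Polished steel ball, 20 mm diameter, 33 g, rolls easily but stays put on the tray's floor unless pushed. Origin at its centre. The three balls are alike.
- tray_floor (a point): Centre of the inner floor of an open rectangular metal tray, fixed: inside 120 mm (its x) by 190 mm (its y), floor 5 mm above the table, walls vertical, 5 mm thick, their rim 20 mm above the floor (25 mm above the table). z up; the -x wall (inner face at x = -60 mm) is the one nearer the robot. The balls lie apart, about 60 mm from one another along y, nearer the -x wall.
- pad_top (a point): Centre of the top of a round cork pad, fixed: 110 mm diameter, 5 mm thick, its top 5 mm above the table. The scoop stands on it at the start.
- jar1_center (a point): Open white plastic jar, cylindrical, loose, upright: 72 mm outside diameter, 45 mm high, wall 4 mm, floor 6 mm thick, round mouth 64 mm across. Point on its axis half-way up (22.5 mm above its underside), z up.
- jar2_center (a point): Open white plastic jar, cylindrical, loose, upright: 72 mm outside diameter, 45 mm high, wall 4 mm, floor 6 mm thick, round mouth 64 mm across. Point on its axis half-way up (22.5 mm above its underside), z up.
- closed_jar_center (a point): White jar like the open ones but with its lid on: 76 mm diameter, 50 mm high, loose; a bystander. Point on its axis half-way up.
- polish: Bystander: nail-polish bottle, pink with a white tapered cap, 34 mm diameter, 75 mm high, loose. Origin at the centre of its underside.
- buffer: Bystander: grey nail buffer block 95 x 26 x 26 mm lying along its x, loose. Origin at the centre of its underside.
Mind the look-alikes: they are no part of the job. Leave any turquoise look-alike of the part that bears pad_top alone. Leave any black look-alike of the part that bears jar1_center alone.

How it is judged:
By the outcome, as a careful person would: the job done as asked, in the order asked, and still so for the second after the job is handed in, with the robot touching nothing.
It also fails if it takes over 72 s, if anything falls off the work surface, if the arm or the gripper's body presses on something with over 40 N, if the wrist force passes 120 N, or if a joint passes its speed limit or range.

### The arm

A 6-joint arm with a two-finger parallel gripper is mounted at the origin on the work surface. World frame = base frame: x ahead of the robot, y to its left, z up, the work surface at z = 0. Lengths are in m, angles in rad, forces in N, time in s.
With the tool pointing down it reaches from about 0.325 to 0.875 m from the base axis. Payload 4.4 kg.
Tool frame: the origin (TCP) lies on the mounting face of the last link; the fingertips stand 173 mm ahead of it and the grasp point (between the pads) lies 155 mm ahead of it; z points along the fingers, y is the line along which they close (so a half turn about z gives the same grasp; the last joint's range is limited). The gripper opens to 85 mm and grips with 20 to 120 N. Pads are 22 mm wide; open, the fingers measure 114 mm over their backs; the gripper's body (76 mm by 85 mm) begins 54 mm behind the grasp point. The pads swing forward as they close: fully open they stand 13 mm farther back than shut.
Start: joints at [-1.343, 0.207, 1.542, -0, 1.393, -0.15], TCP at [0.213, -0.534, 0.405] pointing down, gripper open.
Joint ranges: [-2.73, 2.73], [-0.86, 2.22], [0.23, 2.46], [-1.11, 4.25], [0.08, 2.63], [-2.82, 2.82]. Speed limits (rad/s): [2.79, 2.79, 3.14, 3.14, 3.14, 3.14].

### API

Orientations are given as a unit quaternion [x, y, z, w].
In Python, from station import env gives the robot as it stands.
- The arm moves only by the shell command python3 -m jog 'ROWS' [FORCE]. ROWS is a JSON object of lists of equal length, an entry for each row: "xyz": the shift along the world's x, y, z in cm, a list of three; "spin": the turn about the world's z in degrees; "gripper": the closure, from -1 (fully open) to 1 (shut). A call has 1 to 20 rows; each row is the pose to reach, as a shift and turn from the pose commanded when the call began; what a row does not reach only later rows make up. A row lasts 1/12 s, in which the tool goes at most 41.7 mm and 7.16 degrees, less where a joint would pass 70% of its speed; a pose out of reach is approached as far as the arm can. A call with a gripper value outside its range is refused whole. The fingers move at their own pace and stop on an object; FORCE is the grip in N (left out, the last holds). Time passes only in rows, so rows that repeat a pose let the fingers close. It gives the time, the measured TCP pose, the force, the opening and the grip force at its end, in the units of the state.
- env.observe(): the state, without advancing time (a new reading comes with each control period).
- env.read_camera(name): name is "scene" or "top" or "wrist"; returns the picture (400x640x3 uint8, red, green, blue); there is no depth.
- env.camera_info(name): a dict with "mtx" (3x3 intrinsics, pixels), "extrinsics" (4x4, takes a point from camera to world coordinates). Camera axes: x right, y up, looking along -z (the intrinsics and any distortion apply to the point x, -y, -z); pixel columns grow to the right and rows downward; lengths in m; the calibration is good to about 2 mm. The wrist camera is an equidistant fisheye: a pixel r from the principal point sees the ray r / f radians off the axis. A picture is of the moment at which its call begins: read the wrist's pose just before it. camera_info takes no time and is no camera call; for the wrist camera it gives the pose at the moment of the call.
- env.sign_off(): hands the job in; it is judged then, once.
The state is a dict: "t": time; "joints": joint angles; "dq": joint speeds; "joint_efforts": joint torques, N m; "tool_pos": TCP position; "eef_rot": TCP orientation; "ft_force": force on the tool from outside, world axes, zero at the start; "ft_torque": the same for the moment, N m; "opening": finger opening in m; "finger_force": force on a finger pad.
Only numpy, scipy, OpenCV 4.12 (cv2) and the standard library are available. Lean on these libraries where they do the work, as an engineer would, in place of code of your own. Each camera call takes 0.05 s, during which the arm holds its last target. There are 200 camera calls.

## Working session

There is one attempt and no reset: what is moved stays moved. The work goes in short steps, Python scripts to look and compute and a shell command to move; the robot and the scene stay as the last step left them, time stands still between calls to the robot, and variables do not carry over. Pictures are saved under pics/ and viewed, at most 10 in all, crops included, and the job is handed in when it is done.

```bash
mkdir -p pics; ls; python3 - <<'E'
from station import env
import cv2,numpy as np
for n in ("top","scene"):
    im=env.read_camera(n); cv2.imwrite(f"pics/{n}0.png",im[:,:,::-1])
    i=env.camera_info(n); print(n,{k:np.round(v,4).tolist() if not isinstance(v,str) else v for k,v in i.items()})
print(env.observe())
E
```

```text
pics
top {'mtx': [[506.5236, 0.0, 317.4249], [0.0, 506.5236, 207.6559], [0.0, 0.0, 1.0]], 'extrinsics': [[0.0148, 0.9981, -0.0598, 0.4849], [-0.9996, 0.0133, -0.0251, -0.0609], [-0.0242, 0.0602, 0.9979, 1.4909], [0.0, 0.0, 0.0, 1.0]]}
scene {'mtx': [[475.8024, 0.0, 312.0649], [0.0, 475.8024, 194.9065], [0.0, 0.0, 1.0]], 'extrinsics': [[-0.8875, -0.2688, 0.3743, 1.0404], [0.4607, -0.5385, 0.7055, 0.7967], [0.0119, 0.7986, 0.6018, 0.8336], [0.0, 0.0, 0.0, 1.0]]}
{'t': 0.1, 'joints': array([-1.34248301e+00,  2.07343086e-01,  1.54284264e+00,  1.82313685e-05,
        1.39351095e+00, -1.50536090e-01]), 'dq': array([-0.00125368, -0.00144236, -0.00331611, -0.00115071,  0.00111341,
        0.00204011]), 'joint_efforts': array([ 2.22718245e-05, -3.84093297e+01, -2.92546570e+01, -1.85493141e-04,
        4.93492844e-03, -4.55693612e-05]), 'tool_pos': array([ 0.21255985, -0.53390458,  0.40362182]), 'eef_rot': array([ 9.82112483e-01,  1.88292230e-01, -3.19366449e-05, -1.05156519e-03]), 'ft_force': array([-0.72536334, -0.40096643, -0.1294048 ]), 'ft_torque': array([ 0.05230165, -0.01732164,  0.00287048]), 'finger_force': 0.0, 'opening': 0.0854067901622604}
```

View pics/top0.png

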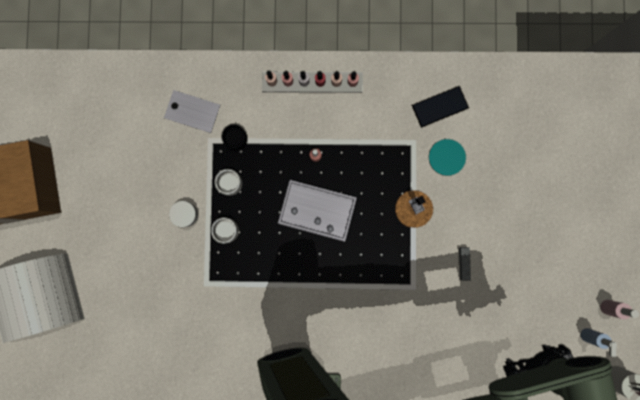

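View pics/scene0.png

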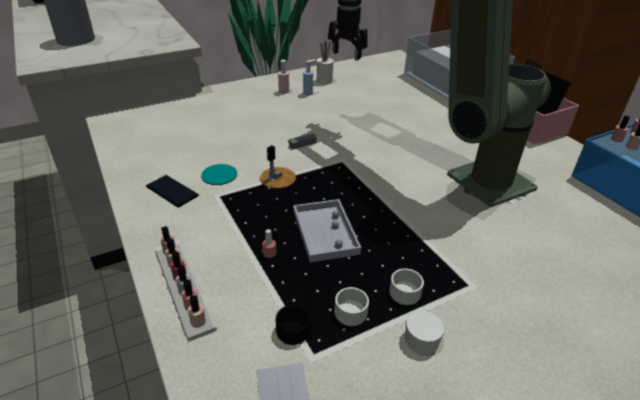

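```bash
cat > h.py <<'E'
from station import env
import cv2,numpy as np
from scipy.spatial.transform import Rotation as R
def ray(i,uv,fish=False):
    K=i["mtx"];E=np.array(i["extrinsics"])
    x=(uv[0]-K[0][2])/K[0][0];y=(uv[1]-K[1][2])/K[1][1]
    if fish:
        r=np.hypot(x,y)+1e-12; d=np.array([np.sin(r)*x/r,-np.sin(r)*y/r,-np.cos(r)])
    else: d=np.array([x,-y,-1.])
    return E[:3,3],E[:3,:3]@d
def onz(i,uv,z,fish=False):
    o,d=ray(i,uv,fish); return o+d*(z-o[2])/d[2]
def pix(i,P,fish=False):
    E=np.array(i["extrinsics"]);K=i["mtx"]
    p=E[:3,:3].T@(np.array(P)-E[:3,3]); x,y,z=p[0],-p[1],-p[2]
    if fish:
        r=np.hypot(x,y);t=np.arctan2(r,z);a=np.array([x,y])/r*t
    else: a=np.array([x,y])/z
    return a[0]*K[0][0]+K[0][2],a[1]*K[1][1]+K[1][2]
E
python3 - <<'E'
from h import *
im=cv2.imread("pics/top0.png"); i=env.camera_info("top"); s=env.camera_info("scene")
for n,uv,z in [("jarA",(228,183),.045),("jarB",(224,231),.045),("closed",(183,213),.05),("tray",(318,211),.025),("b1",(294,211),.015),("b2",(318,221),.015),("b3",(330,229),.015),("pad",(414,209),.005),("griptop",(421,201),.12)]:
    p=onz(i,uv,z); print(n,p.round(3),np.round(pix(s,p)))
a=cv2.resize(im[120:270,200:450],None,fx=3.2,fy=3.2,interpolation=cv2.INTER_CUBIC)
cv2.imwrite("pics/c1.png",np.clip(a*1.5,0,255).astype(np.uint8))
w=env.camera_info("wrist"); print(w)
E
```

```text
jarA [0.639 0.234 0.045] [353. 297.]
jarB [0.501 0.242 0.045] [407. 278.]
closed [0.551 0.361 0.05 ] [423. 323.]
tray [ 0.563 -0.026  0.025] [325. 223.]
b1 [0.563 0.044 0.015] [339. 242.]
b2 [ 0.534 -0.026  0.015] [335. 223.]
b3 [ 0.512 -0.061  0.015] [336. 213.]
pad [ 0.574 -0.306  0.005] [278. 176.]
griptop [ 0.589 -0.306  0.12 ] [272. 145.]
{'mtx': array([[309.70691629,   0.        , 321.94823832],
       [  0.        , 309.70691629, 196.33232156],
       [  0.        ,   0.        ,   1.        ]]), 'extrinsics': array([[ 0.36947179,  0.89493672,  0.25015766,  0.27579345],
       [-0.92924043,  0.35631796,  0.09772276, -0.50820724],
       [-0.00167998, -0.26856241,  0.96326082,  0.37404067],
       [ 0.        ,  0.        ,  0.        ,  1.        ]])}
```

View pics/c1.png

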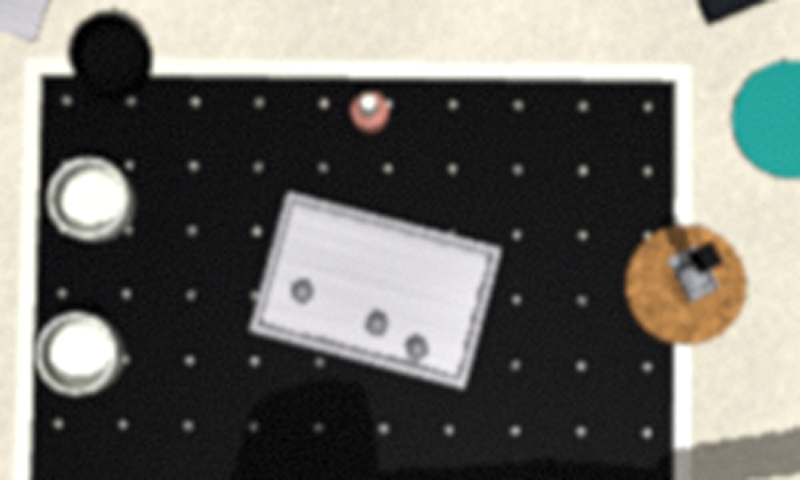

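Candidates: open white jars at crop (90,200) and (78,352), with the closed white (183,213 in the full picture) and black (110,53) jars as decoys. The cork pad with the scoop is at (686,283), with a turquoise decoy at (790,118). The balls are at (302,290), (377,322) and (417,347). I choose the white open jars and the cork pad.

```bash
python3 -m jog '{"xyz":[[35,22,0],[35,22,0],[35,22,0],[35,22,0],[35,22,0],[35,22,0],[35,22,0],[35,22,0],[35,22,0],[35,22,0],[35,22,0],[35,22,0],[35,22,0]],"spin":[0,0,0,0,0,0,0,0,0,0,0,0,0],"gripper":[-1,-1,-1,-1,-1,-1,-1,-1,-1,-1,-1,-1,-1]}' 60
python3 - <<'E'
from h import *
i=env.camera_info("wrist");im=env.read_camera("wrist");cv2.imwrite("pics/w1.png",im[:,:,::-1])
np.savez("w1.npz",**i)
print(env.observe()["tool_pos"],np.round(pix(i,[.585,-.306,.115],1)))
E
```

```text
t: 1.18
tool_pos: [0.5624, -0.3141, 0.4038]
eef_rot: [0.982, 0.189, -0.001, -0.0]
ft_force: [0.1, -0.3, 0.3]
opening: 0.0852
finger_force: 0.0
[ 0.56185209 -0.31475356  0.40405586] [324. 164.]
```

View pics/w1.png

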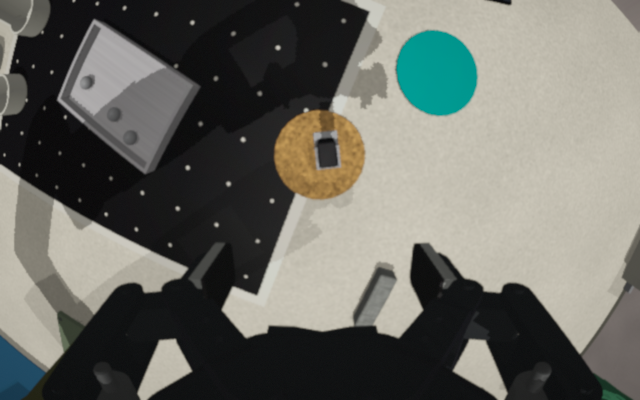

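```bash
python3 - <<'E'
from h import *
i=dict(np.load("w1.npz"));im=cv2.imread("pics/w1.png")
hsv=cv2.cvtColor(im,cv2.COLOR_BGR2HSV)
m=((hsv[...,0]>8)&(hsv[...,0]<25)&(hsv[...,1]>110)&(hsv[...,2]>90)).astype(np.uint8); m[:100]=0;m[210:]=0;m[:,:265]=0;m[:,375:]=0
c=max(cv2.findContours(m,0,1)[0],key=cv2.contourArea);e=cv2.fitEllipse(cv2.convexHull(c));print(e,onz(i,e[0],.005,1))
a=cv2.resize(im[95:215,260:380],None,fx=5,fy=5,interpolation=cv2.INTER_CUBIC);cv2.imwrite("pics/c2.png",a)
E
```

```text
((318.44610595703125, 154.25697326660156), (88.59657287597656, 90.27391052246094), 92.03430938720703) [ 0.576323   -0.30326857  0.005     ]
```

View pics/c2.png

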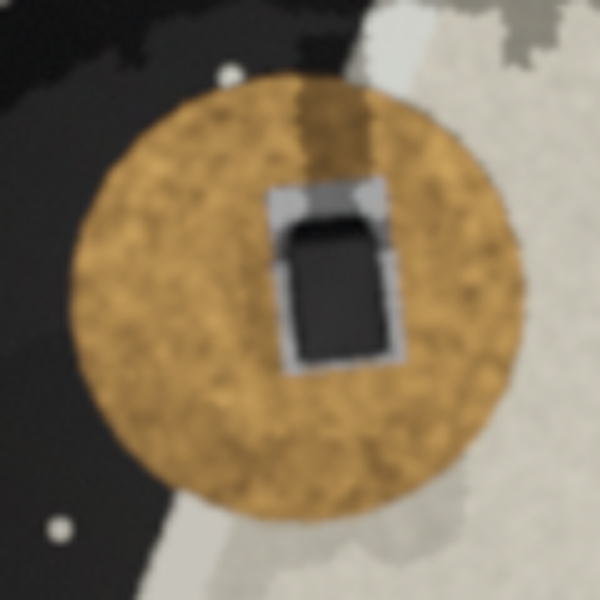

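```bash
python3 - <<'E'
from h import *
i=dict(np.load("w1.npz"))
f=lambda u,v,z: onz(i,(260+u/5,95+v/5),z,1)
def ang(a,b): d=b-a; return np.degrees(np.arctan2(d[1],d[0])),np.hypot(d[0],d[1])
FL,FR=f(287,373,.006),f(405,360,.006)
print("lip",FL,FR,ang(FR,FL))
g=[f(300,363,.115),f(388,353,.115)]
print("grip front",g,ang(g[1],g[0]),(g[0]+g[1])/2)
BL,BR=f(268,190,.025),f(385,178,.025); print("back",BL,BR,ang(BR,BL))
yaw=np.radians(ang(FR,FL)[0]-90);x=np.array([np.cos(yaw),np.sin(yaw)])
print(np.degrees(yaw),((FL+FR)/2)[:2]+.0315*x,((g[0]+g[1])/2)[:2]+.011*x)
E
```

```text
lip [ 0.55856958 -0.30894675  0.006     ] [ 0.57212976 -0.33422679  0.006     ] (np.float64(118.20904073122139), np.float64(0.028687256653981856))
grip front [array([ 0.58083103, -0.30429293,  0.115     ]), array([ 0.58798707, -0.31752597,  0.115     ])] (np.float64(118.40324580567709), np.float64(0.015044010181462262)) [ 0.58440905 -0.31090945  0.115     ]
back [ 0.5995197  -0.28847953  0.025     ] [ 0.61179844 -0.31185046  0.025     ] (np.float64(117.71677243646303), np.float64(0.02640014419852942))
28.209040731221393 [ 0.59310838 -0.30669704] [ 0.59410257 -0.30570986]
```

```bash
python3 -m jog '{"xyz":[[3.1,0.8,0],[3.1,0.8,0],[3.1,0.8,-3],[3.1,0.8,-6],[3.1,0.8,-9],[3.1,0.8,-12],[3.1,0.8,-14],[3.1,0.8,-15.5],[3.1,0.8,-15.5],[3.1,0.8,-15.5],[3.1,0.8,-15.5],[3.1,0.8,-15.5],[3.1,0.8,-15.5],[3.1,0.8,-15.5],[3.1,0.8,-15.5],[3.1,0.8,-15.5],[3.1,0.8,-15.5],[3.1,0.8,-15.5],[3.1,0.8,-15.5],[3.1,0.8,-15.5]],"spin":[3,6.4,6.4,6.4,6.4,6.4,6.4,6.4,6.4,6.4,6.4,6.4,6.4,6.4,6.4,6.4,6.4,6.4,6.4,6.4],"gripper":[-1,-1,-1,-1,-1,-1,-1,-1,-1,-0.5,0,0.4,1,1,1,1,1,1,1,1]}' 80
```

```text
t: 2.9
tool_pos: [0.5941, -0.3064, 0.251]
eef_rot: [0.97, 0.243, 0.001, 0.001]
ft_force: [-0.9, 0.6, 6.1]
opening: 0.0152
finger_force: 78.2
```

```bash
python3 -m jog '{"xyz":[[0,0,2],[0,0,5],[0,0,9],[0,3,12],[0,6,14],[0,10,14],[0,14,14],[0,18,14],[0,22,14],[0,25,14],[0,27,14],[0,27,14],[0,27,14]],"spin":[0,0,0,-6,-12,-18,-24,-30,-36,-42.5,-42.5,-42.5,-42.5],"gripper":[1,1,1,1,1,1,1,1,1,1,1,1,1]}'
python3 - <<'E'
from h import *
i=env.camera_info("wrist");im=env.read_camera("wrist");cv2.imwrite("pics/w2.png",im[:,:,::-1])
np.savez("w2.npz",**i)
E
```

```text
t: 3.98
tool_pos: [0.5934, -0.035, 0.3889]
eef_rot: [0.992, -0.124, -0.001, 0.0]
ft_force: [-0.3, -0.4, -1.5]
opening: 0.0149
finger_force: 78.2
```

View pics/w2.png

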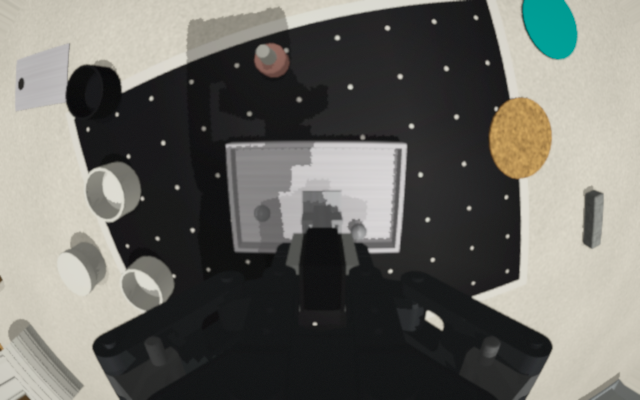

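```bash
python3 - <<'E'
from h import *
w1=dict(np.load("w1.npz"));w2=dict(np.load("w2.npz"));t=env.camera_info("top")
c=lambda u,v:(200+u/3.2,120+v/3.2)
for n,z,a,b,d in [("b1",.015,(302,290),(88,82),(262,213)),("b2",.015,(377,322),(114,114),None),("b3",.015,(417,347),(130,138),(358,230))]:
    print(n,onz(t,c(*a),z).round(4),onz(w1,b,z,1).round(4),onz(w2,d,z,1).round(4) if d else "")
tt=[onz(t,c(*p),.025).round(4) for p in [(288,190),(501,247),(466,388),(249,331)]]
print("tray top",tt,np.mean(tt,0))
for k in range(4):
    d=tt[(k+1)%4]-tt[k];print(np.degrees(np.arctan2(d[1],d[0])),np.hypot(d[0],d[1]))
b=[onz(w2,p,.025,1) for p in [(226,143),(407,143)]];print("back corners w2",b,np.degrees(np.arctan2(*(b[0]-b[1])[[1,0]])))
b=[onz(w2,p,.025,1) for p in [(234,253),(401,252)]];print("front corners w2",b)
print("jars w2",onz(w2,(113,191),.045,1),onz(w2,(148,283),.045,1),onz(w2,(81,263),.05,1))
# jar mouths via ellipse in top
im=cv2.imread("pics/top0.png")
for n,(u,v) in dict(A=(228,183),B=(224,231)).items():
    g=cv2.cvtColor(im,cv2.COLOR_BGR2GRAY);m=np.zeros_like(g);cv2.circle(m,(u,v),18,1,-1);m=((g>105)*m).astype(np.uint8)
    k=max(cv2.findContours(m,0,1)[0],key=cv2.contourArea);e=cv2.fitEllipse(cv2.convexHull(k));print(n,e,onz(t,e[0],.045))
E
```

```text
b1 [0.5638 0.0434 0.015 ] [0.5652 0.0423 0.015 ] [0.5634 0.0462 0.015 ]
b2 [ 0.5355 -0.0256  0.015 ] [ 0.5351 -0.0226  0.015 ] 
b3 [ 0.5133 -0.0623  0.015 ] [ 0.5122 -0.0594  0.015 ] [ 0.5143 -0.0595  0.015 ]
tray top [array([0.6542, 0.057 , 0.025 ]), array([ 0.6047, -0.1371,  0.025 ]), array([ 0.4768, -0.1069,  0.025 ]), array([0.5254, 0.0901, 0.025 ])] [ 0.565275 -0.024225  0.025   ]
-104.30679907906047 0.2003124060062182
166.71454418573296 0.13141708412531455
76.14182077678976 0.20290628378638254
-14.412427750916478 0.13298514954685733
back corners w2 [array([0.65455465, 0.05977111, 0.025     ]), array([ 0.60464782, -0.13490525,  0.025     ])] 75.62141948069775
front corners w2 [array([0.52495566, 0.09409326, 0.025     ]), array([ 0.47610063, -0.10485968,  0.025     ])]
jars w2 [0.64445211 0.21957453 0.045     ] [0.51458045 0.22515655 0.045     ] [0.56407272 0.33366261 0.05      ]
A ((227.0813751220703, 181.53904724121094), (24.58079719543457, 24.928112030029297), 165.83859252929688) [0.6434848  0.23690702 0.045     ]
B ((223.48263549804688, 230.06764221191406), (24.416656494140625, 24.884641647338867), 67.13760375976562) [0.50363292 0.2436879  0.045     ]
```

```bash
python3 -m jog '{"xyz":[[1.6,3.2,-2],[1.6,3.2,-5],[1.6,3.2,-8],[1.6,3.2,-10],[1.6,3.2,-10.8],[1.6,3.2,-10.8],[1.6,3.2,-10.8]],"spin":[0,0,0,0,0,0,0],"gripper":[1,1,1,1,1,1,1]}'
python3 - <<'E'
from h import *
i=env.camera_info("wrist");im=env.read_camera("wrist")
np.savez("w3.npz",**i)
cv2.imwrite("pics/w3raw.png",im[:,:,::-1])
a=cv2.resize(im[100:340,160:480,::-1],None,fx=2.5,fy=2.5,interpolation=cv2.INTER_CUBIC);cv2.imwrite("pics/w3.png",np.clip(a*1.6,0,255).astype(np.uint8))
E
```

```text
t: 4.62
tool_pos: [0.61, -0.0054, 0.282]
eef_rot: [0.992, -0.126, 0.0, 0.0]
ft_force: [0.1, 0.0, -0.9]
opening: 0.0151
finger_force: 78.5
```

View pics/w3.png

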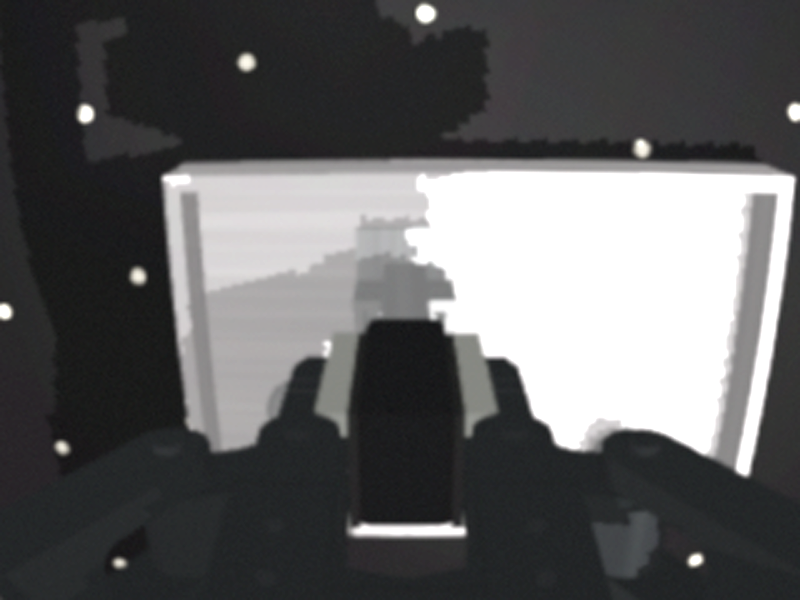

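```bash
python3 -m jog '{"xyz":[[0.8,3.6,0],[0.8,3.6,0],[0.8,3.6,0],[0.8,3.6,-1.5],[0.8,3.6,-2.2],[0.8,3.6,-2.7],[0.8,3.6,-3.0],[0.8,3.6,-3.0],[0.8,3.6,-3.0]],"spin":[0,0,0,0,0,0,0,0,0],"gripper":[1,1,1,1,1,1,1,1,1]}'
python3 - <<'E'
from h import *
im=env.read_camera("scene")[:,:,::-1]
a=cv2.resize(im[140:290,260:420],None,fx=5,fy=5,interpolation=cv2.INTER_CUBIC)[:600];cv2.imwrite("pics/s2.png",a)
a=cv2.resize(im[180:280,280:400],None,fx=6,fy=6,interpolation=cv2.INTER_CUBIC);cv2.imwrite("pics/s2.png",a)
E
```

```text
t: 5.42
tool_pos: [0.6178, 0.0314, 0.252]
eef_rot: [0.992, -0.126, 0.0, 0.0]
ft_force: [0.4, -0.8, -0.5]
opening: 0.0152
finger_force: 79.0
```

View pics/s2.png

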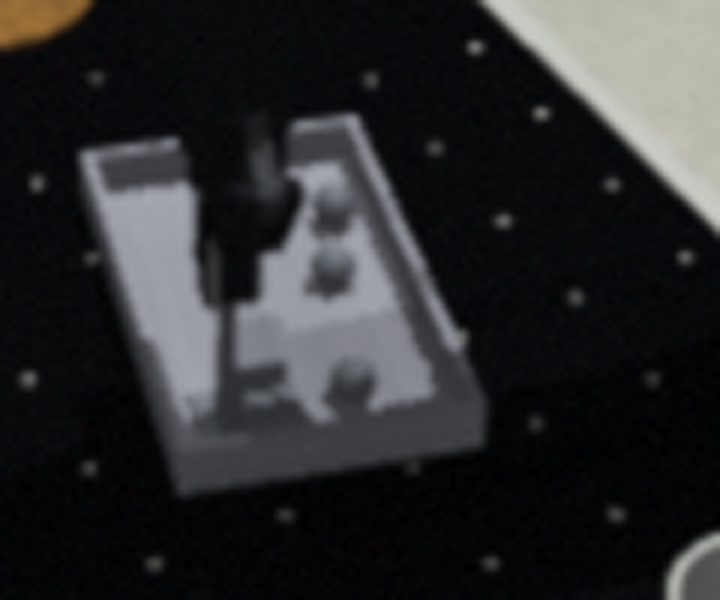

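```bash
python3 -m jog '{"xyz":[[0,0,-0.1],[0,0,-0.15],[-0.5,0.1,-0.15],[-1,0.25,-0.15],[-1.5,0.4,-0.15],[-2,0.5,-0.15],[-2.4,0.6,-0.15],[-2.8,0.7,-0.15],[-3.2,0.8,-0.15],[-3.6,0.9,-0.15],[-4,1,-0.15],[-4.4,1.1,-0.15],[-4.8,1.2,-0.15],[-5.2,1.3,-0.15],[-5.5,1.4,-0.15],[-5.8,1.47,-0.15],[-6.1,1.55,-0.15],[-6.3,1.6,-0.15],[-6.5,1.65,-0.15],[-6.5,1.65,-0.15]],"spin":[0,0,0,0,0,0,0,0,0,0,0,0,0,0,0,0,0,0,0,0],"gripper":[1,1,1,1,1,1,1,1,1,1,1,1,1,1,1,1,1,1,1,1]}' 100
python3 -m jog '{"xyz":[[-0.1,0.02,0],[-0.2,0.05,0],[-0.3,0.07,0],[-0.3,0.07,0],[-0.3,0.07,0]],"spin":[0,0,0,0,0],"gripper":[1,1,1,1,1]}'
python3 - <<'E'
from h import *
im=env.read_camera("scene")[:,:,::-1]
a=cv2.resize(im[180:280,280:400],None,fx=6,fy=6,interpolation=cv2.INTER_CUBIC);cv2.imwrite("pics/s3.png",a)
E
```

```text
t: 7.13
tool_pos: [0.5533, 0.0482, 0.2511]
eef_rot: [0.992, -0.125, 0.002, -0.0]
ft_force: [4.2, -1.0, 6.6]
opening: 0.0151
finger_force: 99.7
t: 7.55
tool_pos: [0.5516, 0.0485, 0.2513]
eef_rot: [0.992, -0.125, 0.004, 0.0]
ft_force: [8.3, -2.4, 2.2]
opening: 0.0148
finger_force: 99.1
```

View pics/s3.png

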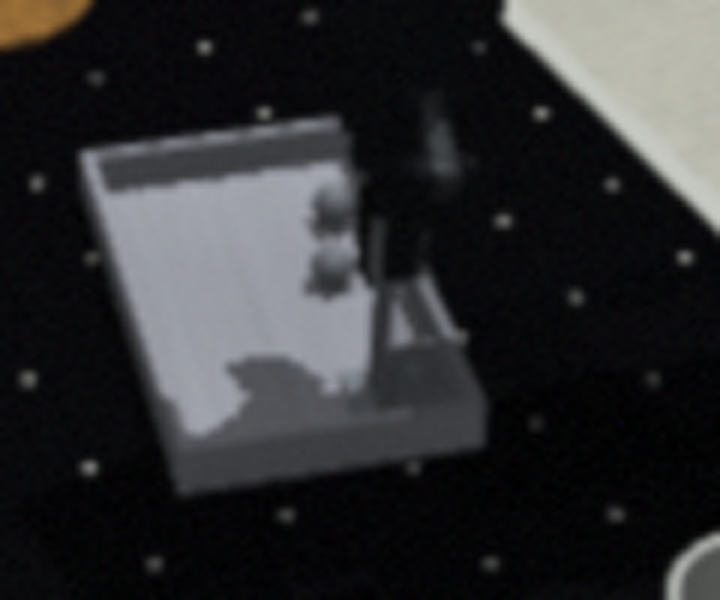

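```bash
python3 -m jog '{"xyz":[[0.2,-0.05,0],[0.4,-0.1,0.2],[0.4,-0.1,0.6],[0.4,-0.1,1.2],[0.4,-0.1,2],[0.4,-0.1,3],[0.4,-0.1,4.2],[0.4,-0.1,5.5],[0.4,-0.1,6.8],[0.4,-0.1,7.8],[0.4,-0.1,8.5],[0.4,-0.1,9],[0.4,-0.1,9.2],[0.4,-0.1,9.2]],"spin":[0,0,0,0,0,0,0,0,0,0,0,0,0,0],"gripper":[1,1,1,1,1,1,1,1,1,1,1,1,1,1]}'
python3 - <<'E'
from h import *
i=env.camera_info("wrist");im=env.read_camera("wrist")[:,:,::-1];np.savez("w4.npz",**i)
t=env.read_camera("scene")[:,:,::-1]
a=cv2.resize(im[90:340,160:480],None,fx=1.25,fy=1.25,interpolation=cv2.INTER_CUBIC)
b=cv2.resize(t[160:280,280:400],None,fx=3.3,fy=3.3,interpolation=cv2.INTER_CUBIC)
h=min(len(a),len(b))
h=396;c=np.zeros((h,800,3),np.uint8);c[:a.shape[0],:400]=np.clip(a*1.4,0,255);c[:b.shape[0],400:400+b.shape[1]]=np.clip(b[:h]*1.2,0,255)
cv2.imwrite("pics/p10.png",c)
ti=env.camera_info("top"); tp=cv2.cvtColor(env.read_camera("top"),cv2.COLOR_RGB2GRAY)
si=env.camera_info("scene"); g=cv2.cvtColor(t,cv2.COLOR_BGR2GRAY)
s0=cv2.cvtColor(cv2.imread("pics/scene0.png"),cv2.COLOR_BGR2GRAY)
for n,p in dict(b1=(.564,.0445),b1w=(.525,.0555),b2=(.535,-.024),b3=(.513,-.06)).items():
    u,v=np.round(pix(si,[*p,.015])).astype(int); print(n,u,v,s0[v-1:v+2,u-1:u+2].mean(),g[v-1:v+2,u-1:u+2].mean())
E
```

```text
t: 8.77
tool_pos: [0.5535, 0.048, 0.3423]
eef_rot: [0.992, -0.125, -0.0, -0.0]
ft_force: [0.3, 0.6, -1.7]
opening: 0.0147
finger_force: 98.6
b1 338 243 84.44444444444444 156.11111111111111
b1w 354 241 66.22222222222223 59.22222222222222
b2 335 224 83.11111111111111 86.88888888888889
b3 335 213 94.33333333333333 98.11111111111111
```

View pics/p10.png

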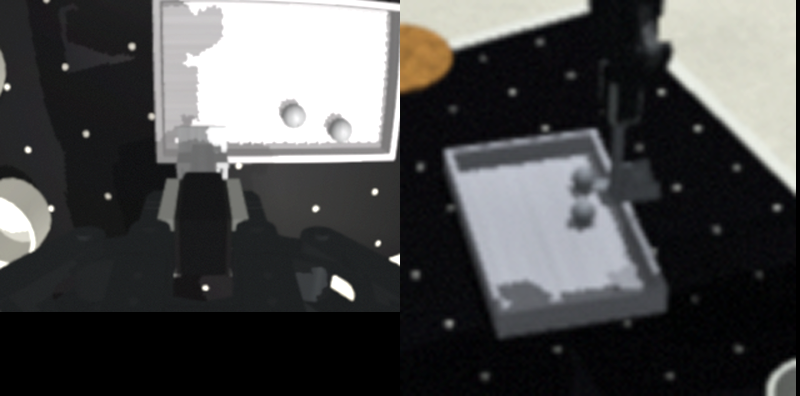

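```bash
python3 -m jog '{"xyz":[[-0.1,0.4,0],[-0.2,1.1,0],[-0.4,2.1,0],[-0.7,3.5,0],[-1,5.3,0],[-1.3,7.3,0],[-1.6,9.4,0],[-1.9,11.5,0],[-2.2,13.5,0],[-2.5,15.2,0],[-2.7,16.6,0],[-2.8,17.7,0],[-2.9,18.5,0],[-2.9,18.9,-0.3],[-2.9,19,-0.9],[-2.9,19,-1.7],[-2.9,19,-2.5],[-2.9,19,-3.1],[-2.9,19,-3.5],[-2.9,19,-3.5]],"spin":[0,0,0,0,0,0,0,0,0,0,0,0,0,0,0,0,0,0,0,0],"gripper":[1,1,1,1,1,1,1,1,1,1,1,1,1,1,1,1,1,1,1,1]}'
python3 - <<'E'
from h import *
w=dict(np.load("w4.npz"))
print("b2",onz(w,(393.6,182),.015,1),"b3",onz(w,(432,194),.015,1))
env_i=env.camera_info("wrist");im=env.read_camera("wrist")[:,:,::-1];cv2.imwrite("pics/w5.png",im);np.savez("w5.npz",**env_i)
s=env.read_camera("scene")[:,:,::-1];cv2.imwrite("pics/s5.png",s)
si=env.camera_info("scene");g=cv2.cvtColor(s,cv2.COLOR_BGR2GRAY)
# jar A mouth triangulated: ellipse in scene
for n,(p) in dict(A=(.6435,.237),B=(.5036,.2437)).items():
    u,v=np.round(pix(si,[*p,.045])).astype(int);print(n,u,v)
    for r in range(v-16,v+26,3): print(' '.join('%3d'%x for x in g[r,u-24:u+25:3]))
E
```

```text
t: 10.58
tool_pos: [0.5242, 0.2373, 0.3053]
eef_rot: [0.992, -0.126, -0.002, 0.001]
ft_force: [-0.1, -0.4, -2.1]
opening: 0.0147
finger_force: 98.7
b2 [ 0.53540407 -0.02126805  0.015     ] b3 [ 0.51277129 -0.0593889   0.015     ]
A 352 298
 11  11  10  14 123  12  10  11   9  11   9  10  10  10   8  11  12
 10   8  10  10   8   8  11  11  11  11  11   9  14  10  11  14   7
  8  11  10  10  20  88 148 155 148 113  51  11  10  14  10   7   5
 10  11   8  33 168  92  84  86  86  86  88  96  36   5   4  12  52
  9   9  13 173  85  82  85  85  86  86  87  84  97  19   4   4   0
 10  10  37 154  80  82  85  86  86  86  87  84  81  88   6   6   3
 11  12  43 118  81  85  93 102 103  92  86  83  80 100   8   5   4
  9  10  31 103  91 145 174 148 114 113 111  89  80 104   8   6   4
 10  10  39  86 164 205 161 116 112 114 115 113  85  85   3   5   8
 57  84  47  81 109 117 113 112 112 113 113 111  99  58   3   2   4
 10   7  47  81  83  85  97 106 111 111 102  87  81  54   6   6   5
 14   4  22  81  85  86  86  87  87  85  86  83  79  33   3   8   4
 12   9   5  68  85  85  86  86  86  86  84 
[... 353 characters left out ...]
   7   4   4   3   3
 12   8  11  67  68  46  47  50  49  51  55  80  71   7   3   4   5
 10  10   9  95  65  56  48  52  54  65  71  79  75  51   5   5   4
 11  10  11  99  78  79  81  84  84  83  79  77  72  75   2   4   2
  6   3  17  82 100  83  83  81  82  82  81  77  72  73   4   4   2
  4   8  36  78  86  96  83  81  82  80  81  79  75  59   3   6   2
  6   4  49  78  83  86  98  99  80  80  80  84  84  34   3   3  11
  4   6  31  80  82  85  86  86  86  85  85  84  79  14   0   3   3
  5   6   8  79  82  85  87  87  86  84  84  83  76   6   2   5   3
  7   5   3  20  82  85  85  86  87  85  84  83  42   3   3   4   6
  4   4   6   3  12  62  84  86  86  85  81  46   3   2   6  30 109
```

```bash
python3 -m jog '{"xyz":[[0,0,-0.3],[0,0,-0.6],[0,0,-0.8],[0,0,-0.8],[-2,0.5,-0.8],[2,-0.5,-0.8],[5,-1.3,-0.8],[5,-1.3,-0.8],[5,-1.3,-0.6],[5,-1.3,0],[5,-1.3,1],[5,-1.3,2.5],[5,-1.3,4],[5,-1.3,4.5],[5,-1.3,4.5]],"spin":[0,0,0,0,0,0,0,0,0,0,0,0,0,0,0],"gripper":[1,1,1,1,1,1,1,1,1,1,1,1,1,1,1]}'
cat > chk.py <<'E'
from h import *
import sys
t=env.read_camera("top");ti=env.camera_info("top");s=env.read_camera("scene");si=env.camera_info("scene")
cv2.imwrite(f"pics/t_{sys.argv[1]}.png",t[:,:,::-1]);cv2.imwrite(f"pics/s_{sys.argv[1]}.png",s[:,:,::-1])
t0=cv2.imread("pics/top0.png",0);s0=cv2.imread("pics/scene0.png",0)
t=cv2.cvtColor(t,cv2.COLOR_RGB2GRAY);s=cv2.cvtColor(s,cv2.COLOR_RGB2GRAY)
for n,p in dict(A=(.6435,.237),B=(.5036,.2437)).items():
    u,v=np.round(pix(ti,[*p,.02])).astype(int);print(n,"top then / now")
    for r in range(v-14,v+15,2): print(' '.join('%3d'%x for x in t0[r,u-14:u+15:2]),' | ',' '.join('%3d'%x for x in t[r,u-14:u+15:2]))
for n,p in dict(b1=(.564,.0445),b2=(.535,-.024),b3=(.513,-.06)).items():
    u,v=np.round(pix(si,[*p,.015])).astype(int); print(n,s0[v-1:v+2,u-1:u+2].mean(),s[v-1:v+2,u-1:u+2].mean())
E
python3 chk.py 1
```

```text
t: 11.93
tool_pos: [0.5749, 0.2256, 0.3555]
eef_rot: [0.992, -0.125, 0.003, -0.001]
ft_force: [-0.5, -0.1, -0.3]
opening: 0.015
finger_force: 98.7
A top then / now
 11  11  11   7  17  32  38  29  16   2   9   6   9  10  13  |    3   9   3   5  13  20  25  19   7   5  10   7   8   9  10
  8   7  45  86 123 129 115 128 121  74  22   3  43  41  10  |    4   3  30  51  78  76  69  72  70  46  12   5  43  44  11
  7  25 107 131  97  91 104 115 117 132 108  32  48  48  11  |    8  15  66  79  65  58  60  66  66  77  61  20  49  49  11
 14  96 118  80  98 142 163 169 158 149 151 111  19   6   9  |   13  57  73  56  59  75  92  92  84  74  82  68  18  12  12
 61 126  80 112 163 174 176 176 173 170 163 150  69  13  13  |   20  73  57  65  90 100 102 103  99  97  90  82  52  15   7
 98 102  78 160 179 176 176 176 176 175 174 166 106  27   9  |    7  46  57  90 103 102 101 102 103 102  99  95  70  27   5
110  84 112 174 176 176 176 175 176 176 175 173 131  45  13  |    6  33  71 101 102 103 102 101 102 101 103 100  82  45   7
104  74 130 179 177 175 176 175 175 178 174 176 137  52  15  |    6 
[... 2206 characters left out ...]
66 164 165 139 115 140  85  38  12  |   76  47  77  61  23  25  24  29  37  26  11   4   6   4   1
 24  80 118  73  79 102 102 101 103 103 133 111  51  17  14  |   76  45  72  66  26  25  27  25  13   2   4   4   5   1   2
 27  13  74 123 103  91 100 105 117 137 110  52  17  12  12  |   78  51  71  72  32  26  28  26  15   4   5   5   3   3   6
 25  11  14  53  90 106 128 109 100  79  31  14  12  14  14  |   74  62  68  76  39  26  24  26  22   4   6   6   8   4   4
 22  12  11   9  11  24  33  22  14  10  13  15  12  12  15  |   68  67  61  78  41  25  26  25  23   8   8   8   3   4   6
b1 84.0 162.22222222222223
b2 82.77777777777777 90.88888888888889
b3 93.88888888888889 102.11111111111111
```

```bash
python3 - <<'E'
from h import *
si=env.camera_info("scene");a=cv2.imread("pics/scene0.png",0);b=cv2.imread("pics/s_1.png",0)
u,v=np.round(pix(si,[.5036,.2437,.035])).astype(int)
for r in range(v-18,v+12,2): print('%3d'%r,' '.join('%3d'%x for x in a[r,u-18:u+19:2]),' | ',' '.join('%3d'%x for x in b[r,u-18:u+19:2]))
u,v=np.round(pix(si,[.57,.24,.11])).astype(int);print(u,v)
E
```

```text
264  10   6   7   7  10   5   7   9   7   8   7   7   7   7  11   7   8  10   9  |   49  51  50  33  10  11   8   5  35  51  42  14   4   5   5   4   1   1   4
266   7   8   8   6   7   8   7   9  10   9   7   7   8   7   9   9   9   7   6  |   49  49  46  30   9   6   7  17  58  52  50  36   5   2   3   4   3   2   2
268   7   8   9   8   5  32  63  74 100 101  66  45  21   9  11   7   9   6  10  |   21  16  11   5   6   6   5  15  50  53  52  41   7   3   3   4   0   2   3
270   9   7  11  21 111 148 133 111  95 101 117 130 138  86  27   8  10   9   8  |    9   9   5   6   9   8   7   5  36  46  48  25   3   5   5   3   5   2   4
272   8   9  29 129 130  81  76  77  77  78  77  79  84 118 135  64  10   9  10  |    8  11  37  61  68  69  67  64  52  24  14   5   2   5  17  17   4   5   3
274   9  11 115 136  77  76  76  76  78  77  77  77  78  76  90 135  64  10   8  |   40  71  81  83  85  84  85  84  83  77  62  26   5   2  27  42   7   4   3
276  10  29 158  84  73  75  76  76  78  78  77  80  77  77  75  85 148  47  11  |   78  80  82  83  84  84  84  83  83  83  82  74  47   1 
[... 607 characters left out ...]
  84  84  81  80  78  76  73  71  62  10   5   7   4
286  12  55  70 100 171 190 191 192 190 186 162 114 104 100  80  74 133 134  14  |   81  82  80  82  81  80  82  82  82  82  79  76  73  69  67  13   2   5   3
288  14  62  71  73  96 160 188 191 191 191 192 186 115 103 104 137 150  62  11  |   79  78  80  80  80  81  80  80  79  81  79  76  73  72  62   5   8   4   3
290  14  67  70  73  75  81 113 162 188 187 188 188 174 151 166 130  77  36   6  |   76  81  79  81  81  79  81  80  81  81  80  78  70  77  56   5   5   6   6
292  11  61  72  75  75  77  78  81  94 121 131 136 126 105  82  75  72  20   9  |   77  78  81  81  78  80  80  80  80  79  81  81  79  78  38   3   4   3   0
384 267
```

```bash
python3 -m jog '{"xyz":[[0.2,-0.5,0.3],[0.6,-1.2,0.6],[1,-2.5,1],[1,-4,1.5],[1,-6,2],[1,-8.5,3],[1,-11,4],[1,-14,4],[1,-17,4],[1,-20,4],[1,-22,4],[1,-24,4],[1,-25,4],[1,-25.5,4],[1,-25.5,4]],"spin":[0,0,0,0,0,0,0,0,0,0,0,0,0,0,0],"gripper":[1,1,1,1,1,1,1,1,1,1,1,1,1,1,1]}'
python3 - <<'E'
from h import *
t=env.read_camera("top");ti=env.camera_info("top");s=env.read_camera("scene");si=env.camera_info("scene")
cv2.imwrite("pics/t2.png",t[:,:,::-1]);cv2.imwrite("pics/s2b.png",s[:,:,::-1])
wi=env.camera_info("wrist");w=env.read_camera("wrist");cv2.imwrite("pics/w6.png",w[:,:,::-1]);np.savez("w6.npz",**wi)
t0=cv2.imread("pics/top0.png",0);t=cv2.cvtColor(t,cv2.COLOR_RGB2GRAY);g=cv2.cvtColor(s,cv2.COLOR_RGB2GRAY)
u,v=np.round(pix(ti,[.5036,.2437,.02])).astype(int);print(u,v)
for r in range(v-20,v+21,2): print('%3d'%r,' '.join('%3d'%x for x in t0[r,u-18:u+19:2]),' | ',' '.join('%3d'%x for x in t[r,u-18:u+19:2]))
u,v=np.round(pix(si,[.5036,.2437,.035])).astype(int)
for r in range(v-18,v+24,2): print('%3d'%r,' '.join('%3d'%x for x in g[r,u-46:u+19:2]))
E
```

```text
t: 13.28
tool_pos: [0.5845, -0.0315, 0.3923]
eef_rot: [0.992, -0.126, 0.0, 0.0]
ft_force: [-0.6, -0.8, -0.5]
opening: 0.0147
finger_force: 98.7
225 230
210 175 175  83   6   9  20  61  17  13  12  13   9  14  11  13  18  56  19  13  |  170 171  84   9  10  10  33  34  33  29  15   4   2   6  12  16  56  17  11
212 174 175  84   5   9  23  70  19  11  12  13  12  10  13  13  23  81  24  14  |  172 172  82   5  22  78 121 125 117 131 113  68  22   5  10  27  80  26  12
214 176 175  81   7  11   9  13   7   7   8  10   8  13  12  11  11  19  13  12  |  171 170  77  20  97 126  96 109 131 141 147 151 111  38   9  10  17  12  13
216 175 166  64   6   9  11   3  13  20  17   8   3   3  10  12  12  12  10  14  |  171 161  59  96 112  88 126 160 165 165 165 163 148 111  29  14  11  14  15
218 175 166  63  10  11  36  77 108 130 117  88  64  20   6  10  14  11  14  13  |  172 161  86 122  76 131 167 174 172 172 172 172 169 155  70  25  10  12  11
220 175 167  60   9  59 119 109 113 127 142 152 157 113  40   9  11  16  11  15  |  171 160 111  98  93 165 173 172 172 172 172 172 173 169 105  35 
[... 4567 characters left out ...]
  25  10  10  11   9
296  78  78  82 152  60   9   8  12  10   9   3  19  69  74  76  77  78  80  80  84  94 101 102  94  84  77  75  69  15  12  11   9  10
298  78  76  74 123 121  11  12   9  10   9   4   5  54  74  78  77  78  79  80  78  79  80  77  79  76  76  75  59  11  12  10  13  11
300  79  77  74 106 144  14   9  10  10  10   5   7  26  72  77  78  79  79  80  78  80  78  79  78  78  76  74  47   8   9  11   8   9
302  78  76  73 109 145  12  11  10  12  10   6   4   6  40  76  78  79  80  79  79  79  78  78  77  76  77  65  18   9  13   9  10  10
304  99  81  74 142 129  12   9  11   9  12   6   4   3   6  39  70  79  79  79  81  78  78  78  77  76  67  27   9  10   9  10  16  34
```

```bash
python3 - <<'E'
from h import *
si=env.camera_info("scene");ti=env.camera_info("top")
s=cv2.imread("pics/s2b.png",0);t=cv2.imread("pics/t2.png",0);s0=cv2.imread("pics/scene0.png",0)
u,v=np.round(pix(si,[.5036,.2437,.035])).astype(int)
cx=u+1;print(cx)
for r in range(256,276): print(r,' '.join('%3d'%x for x in s[r,cx-12:cx+14]))
p=onz(si,(cx+0.5,266.5),.010);print(p)
a,b=np.round(pix(ti,p)).astype(int);print(a,b)
for r in range(b-8,b+12): print(r,' '.join('%3d'%x for x in t[r,a-12:a+13]))
# jar mouth outer centre now
g=t;m=np.zeros_like(g);cv2.circle(m,(224,224),17,1,-1);m=((g>62)*m).astype(np.uint8);m[:, :210]=0
k=max(cv2.findContours(m,0,1)[0],key=cv2.contourArea);e=cv2.fitEllipse(cv2.convexHull(k));print(e,onz(ti,e[0],.045))
E
```

```text
407
256   3   4   3   3   6   3   5  17  18   5   4   4   3   4   2   2   3   4   5   4   6   2   3   2   4   3
257   3   2   2   5   3   8  29  53  47  12   3   3   5   3   7   4   5   6   3   3   3   5   7   4   3   4
258   2   3   5   5   3   6  25  45  40  10   5   4   4   4   3   3   1   2   6   2   3   3   5   4   4   3
259   3   3   3   2   3   4   6  14  14   4   1   4   1   5   3   5   5   2   6   6   2   3   2   5   4   3
260   3   4   5   5   5   6   7   4   6   1   5   4   3   4   3   5   5   5   2   5   3   4   4   4   4   4
261   5   2   5   3   3   5   6   5   6   3   3   5   3   4   7   4   4   4   2   4   5   2   5   3   4   4
262   4   4   4   4   4   6   4   3   5   6   8  12  14  11   4   3   7   3   4   2   5   2   2   5   1   4
263   2   1   4   1   3   4   4   6   9  24  36  50  59  49  24  10   5   3   4   2   1   4   4   0   4   3
264   4   3   5   2   3   1   5   5  20  54  79  93 100  94  69  34  10   5   4   4   8   5   4   3   4   1
265   6   4   5   5   3   3   4  12  42  73  95 108 116 115 100  66  27   5   6   9   6   7   6   9   8   5
266   1   3   4 
[... 2623 characters left out ...]
 11   9   4   9   6  10   5   7   7   9  23
254  13  13  13  14  27  31  25  15   9  15  16  13  16  15  11   7   4   5  10   6   4   6  10   8  16
255  13  13  14  12  14  13  13  11  11  13  12  16  12  12  12   7   7   9   5   8   5   5   1   4   8
256  12  12  11  12  15  11  13  13  15  11  12  11  14  12  11   7   9   7   6   4   4   8   9   9   7
257   7  11   6   8   9  11  13  14  13  12  13  17  14  11  10   6   6   7   4   5   6   9   8   6   6
258   6   8   6   3   9   9   6   8  12  10  14  14  14   6  11   8   9   7   3   8   2   9   8   6   4
((221.46922302246094, 223.7024383544922), (26.430816650390625, 30.62397575378418), 90.30672454833984) [0.52178564 0.24996508 0.045     ]
```

```bash
python3 -m jog '{"xyz":[[-1,2,0],[-3,4,0],[-5,7,0],[-7,10,0],[-9,13,0],[-11,16,0],[-13,19,0],[-15,22,0],[-17.2,24.4,0],[-17.2,24.4,0],[-17.2,24.4,-2],[-17.2,24.4,-4],[-17.2,24.4,-6],[-17.2,24.4,-8],[-17.2,24.4,-9],[-17.2,24.4,-9],[-17.2,24.4,-9],[-17.2,24.4,-9],[-17.2,24.4,-9],[-17.2,24.4,-9]],"spin":[7,14,21,28,35,42,49,56,63,70,77,84,91,98,105,112,119,126,133,140],"gripper":[1,1,1,1,1,1,1,1,1,1,1,1,1,1,1,1,1,1,1,1]}'
python3 -m jog '{"xyz":[[0,0,0],[0,0,-1],[0,0,-2],[0,0,-3.5],[0,0,-4.5],[0,0,-5.0],[0,0,-5.3],[0,0,-5.5],[0,0,-5.5]],"spin":[7,14,21,23.4,23.4,23.4,23.4,23.4,23.4],"gripper":[1,1,1,1,1,1,1,1,1]}'
python3 -c "
from station import env;o=env.observe();print(o['joints'].round(2),o['ft_force'])"
```

```text
t: 15.1
tool_pos: [0.4121, 0.215, 0.3023]
eef_rot: [0.453, 0.891, 0.0, -0.0]
ft_force: [-0.4, -0.6, -1.1]
opening: 0.015
finger_force: 98.8
t: 15.85
tool_pos: [0.4127, 0.2142, 0.2472]
eef_rot: [0.267, 0.964, 0.0, 0.0]
ft_force: [-0.5, -0.1, -1.7]
opening: 0.0147
finger_force: 98.8
[ 0.29  0.18  1.94  0.    1.02 -0.74] [-0.54191849 -0.11994574 -1.71713657]
```

```bash
python3 -m jog '{"xyz":[[0,0,-0.05],[0,0,-0.1],[0.2,-0.1,-0.1],[0.5,-0.3,-0.1],[0.9,-0.5,-0.1],[1.3,-0.8,-0.1],[1.7,-1.0,-0.1],[2.1,-1.3,-0.1],[2.6,-1.6,-0.1],[3.1,-1.9,-0.1],[3.6,-2.2,-0.1],[4.1,-2.5,-0.1],[4.6,-2.8,-0.1],[5.1,-3.1,-0.1],[5.5,-3.3,-0.1],[5.9,-3.5,-0.1],[6.2,-3.7,-0.1],[6.4,-3.8,-0.1],[6.5,-3.9,-0.1],[6.5,-3.9,-0.1]],"spin":[0,0,0,0,0,0,0,0,0,0,0,0,0,0,0,0,0,0,0,0],"gripper":[1,1,1,1,1,1,1,1,1,1,1,1,1,1,1,1,1,1,1,1]}'
cat > fb.py <<'E'
from h import *
import sys
n=sys.argv[1];c=np.array([.565,-.0225]);th=np.radians(-14.2);A=np.array([[np.cos(th),np.sin(th)],[-np.sin(th),np.cos(th)]])
o=env.observe();tp=o["tool_pos"];q=o["eef_rot"];yaw=2*np.arctan2(q[1],q[0]);f=-np.array([np.cos(yaw),np.sin(yaw)])
print("tool",tp.round(4),"tray frame",(A@(tp[:2]-c)).round(4))
for nm in ("scene","top"):
    im=env.read_camera(nm)[:,:,::-1];cv2.imwrite(f"pics/{nm}_{n}.png",im);i=env.camera_info(nm);g=cv2.cvtColor(im,cv2.COLOR_BGR2GRAY)
    m=((g>32)&(g<170)).astype(np.uint8)
    k,_,st,ce=cv2.connectedComponentsWithStats(m)
    for j in range(1,k):
        if 18<st[j,4]<110 and .6<st[j,2]/st[j,3]<1.7:
            p=onz(i,ce[j],.01)[:2]
            d=p-tp[:2]
            if .38<p[0]<.72 and 0.0<p[1]<.3: print(nm,st[j].tolist(),ce[j].round(1),p.round(4),"tray",(A@(p-c)).round(4),"ahead",round(d@f,4),"side",round(f[0]*d[1]-f[1]*d[0],4))
E
python3 fb.py 3
```

```text
t: 17.52
tool_pos: [0.4778, 0.1748, 0.2462]
eef_rot: [0.267, 0.964, -0.0, 0.0]
ft_force: [-0.0, 0.2, -0.4]
opening: 0.0146
finger_force: 98.7
tool [0.4778 0.1748 0.2462] tray frame [-0.133   0.1699]
```

```bash
python3 - <<'E'
from h import *
si=env.camera_info("scene");s=cv2.imread("pics/scene_3.png",0);ti=env.camera_info("top");t=cv2.imread("pics/top_3.png",0)
f=np.array([.857,-.515]);n=np.array([.515,.857]);tp=np.array([.4778,.1748])
for nm,o in dict(lip=(.0315,0),lipL=(.0315,.014),lipR=(.0315,-.014),ball=(.0368,0)).items():
    p=tp+f*o[0]+n*o[1]; print(nm,p.round(3),np.round(pix(si,[*p,.01 if nm=="ball" else 0]),1),np.round(pix(ti,[*p,.01]),1))
p=tp+f*.0368;u,v=np.round(pix(si,[*p,.01])).astype(int)
print(u,v)
for r in range(v-16,v+14): print(r,' '.join('%3d'%x for x in s[r,u-30:u+20]))
E
```

```text
lip [0.505 0.159] [382.8 268.4] [254.9 230.3]
lipL [0.512 0.171] [383.2 272.6] [250.9 227.8]
lipR [0.498 0.147] [382.5 264.3] [258.9 232.8]
ball [0.509 0.156] [381.  265.4] [255.8 228.7]
381 265
249  89  84  75  71  69  68  66  65  64  51  23   9   7  10   5   8  17  44  57  32  13  12  10  11  11   8   9  10   7   8   8   9  11   9   9  11   8  10  10   7   9   9   9  13  32  49  40  16  10   8
250  65  65  65  64  63  65  65  64  62  48  22  10   9   9  11  11  23  73  94  56  17   9   9  11   8   8   8   6   9   8  12   9   8   7   7   9   8  10  10   9   8   9  10  10  26  43  41  22  14  13
251  64  64  64  64  64  64  63  63  63  47  19  11  10   9   8   8  19  54  70  42  15   9   9   7   8  10   9  10  10   9   9  10   8   8   9   8   7   8   8   8  10  11   7   9  17  29  37  37  39  31
252  64  64  62  62  63  63  64  63  60  45  19   9   8  12  11   6  11  18  21  14   8   9   8  10   9   9   9   8   7  10  12  11  10   9  10  10   7  10  10   8   9   9   8   8  11  19  35  46  46  34
253  62  62  63  63  62  61  61  63  60  45  14   9   9  11   9   8   9   9  10  10  12  
[... 4514 characters left out ...]
   2   7   5   4   2   3   7  22  60  90  97  91  86  81  81  82  84  83  82  82  83  84
276   8  10   8   8   9   7   8   6   5   5   5   6   3   4   2   1   5   4   3   4   1   3   7   7   7   4   5   4   5   1   4   9   4   2  17  56  88  95  87  80  81  81  82  83  82  83  82  83  84  83
277   8   8   9  10  10   6   6   4   4   3   3   4   0   6   1   1   4   3   3   2   3   4   5   4   4   5   2   4   6   4   4   6   2  10  41  80  97  85  79  78  81  82  81  81  84  83  82  82  83  84
278   7  10   9   6   7   5   4   5   6   4   4   2   5   3   3   4   3   4   3   4   2   5   2   4   3   4   4   2   2   4   4   9   4  17  59  96  91  79  78  79  79  82  82  81  82  83  82  83  82  84
```

```bash
python3 -m jog '{"xyz":[[0.2,-0.1,0],[0.5,-0.3,0],[0.9,-0.5,0],[1.3,-0.8,0],[1.7,-1.0,0],[2.1,-1.3,0],[2.6,-1.6,0],[3.1,-1.9,0],[3.6,-2.2,0],[4.1,-2.5,0],[4.6,-2.8,0],[5.1,-3.1,0],[5.6,-3.3,0],[6.0,-3.6,0],[6.3,-3.8,0],[6.6,-4.0,0],[6.8,-4.1,0],[6.9,-4.15,0],[7,-4.2,0],[7,-4.2,0]],"spin":[0,0,0,0,0,0,0,0,0,0,0,0,0,0,0,0,0,0,0,0],"gripper":[1,1,1,1,1,1,1,1,1,1,1,1,1,1,1,1,1,1,1,1]}'
python3 fb.py 4; python3 - <<'E'
from h import *
si=env.camera_info("scene");s=cv2.imread("pics/scene_4.png",0)
f=np.array([.857,-.515]);tp=env.observe()["tool_pos"][:2]
p=tp+f*.0368;print(p,pix(si,[*p,.01]));u,v=np.round(pix(si,[*p,.01])).astype(int)
for r in range(v-12,v+10): print(r,u-26,' '.join('%3d'%x for x in s[r,u-26:u+18]))
E
```

```text
t: 19.28
tool_pos: [0.5477, 0.1329, 0.2462]
eef_rot: [0.267, 0.964, 0.0, 0.0]
ft_force: [0.2, -0.9, -1.1]
opening: 0.0145
finger_force: 98.8
tool [0.5477 0.1329 0.2462] tray frame [-0.0549  0.1464]
top [272, 222, 6, 6, 23] [274.8 224.7] [0.5221 0.1005] tray [-0.0717  0.1087] ahead -0.0052 side -0.041
[0.57901348 0.11412611] (np.float64(347.30755943065066), np.float64(263.6243508169681))
252 321 154 152 146 136 129 124 118 112 106  94  90  88  83  74  68  69  66  65  64  63  63  63  62  61  63  61  63  63  63  61  64  63  63  63  63  63  63  64  61  45  20  29  46  42
253 321 117 113 106  96  87  82  74  69  68  66  64  65  65  64  63  60  62  62  62  64  61  62  62  62  62  62  62  62  61  62  62  62  63  64  63  62  62  61  60  46  20  32  45  41
254 321  72  70  67  65  65  64  63  63  63  62  63  61  62  63  63  62  63  60  62  62  61  61  61  62  62  62  62  62  62  61  60  61  61  59  58  51  47  44  39  30  16  32  46  38
255 321  64  62  62  62  62  62  62  63  63  61  62  62  61  61  61  60  62  61  61  62  60  61  60  61  61  61  60  61  57  51  46  45  40  39  36  27  21  1
[... 2637 characters left out ...]
  10  10  12  11  12   9   9   9   7   7   6   6   3   3   4   5   3   5   3   8  16  30  39  40  41  41  44  47  49  47  48  48  48  51  50  47  46
271 321   6  11   9   7   7  11   9  10   9  10  11   9   6   6   5   7   4   5   3   1   6   3   4   4   3   2   6   8  17  21  24  24  22  26  29  30  27  31  33  32  35  36  31  33
272 321  12   8  12   8   9  10   8  12   8   7   9   9   6   5   5   2   3   5   6   4   7   3   3   5   3   6   4   2   7   3   7   8   5   6   9   7   7   9  11  17  25  22  16  11
273 321   8  10   6  11   9   8   8  10   8   7   5   2   2   4   4   4   4   3   6   4   7   3   4   6   4   5   4   6   3   5   6   3   4   4   4   4   3   6   8  31  57  52  17   3
```

```bash
python3 -m jog '{"xyz":[[-0.7,0.4,0],[-2.2,1.3,0],[-2.2,1.3,0.5],[-2.2,1.3,3],[-2.2,1.6,5],[-2,2,5],[-1.5,3,5],[-0.5,3,5],[1,3,5],[2.5,3,5],[4.3,2.8,5],[4.3,2.8,5],[4.3,2.8,5],[4.3,2.8,4],[4.3,2.8,2.5],[4.3,2.8,1.2],[4.3,2.8,0.4],[4.3,2.8,0],[4.3,2.8,0],[4.3,2.8,0]],"spin":[0,0,0,0,-7,-14,-21,-28,-35,-42,-49,-56,-63,-70,-73.2,-73.2,-73.2,-73.2,-73.2,-73.2],"gripper":[1,1,1,1,1,1,1,1,1,1,1,1,1,1,1,1,1,1,1,1]}'
python3 fb.py 5
```

```text
t: 21.05
tool_pos: [0.5907, 0.161, 0.2463]
eef_rot: [0.789, 0.615, 0.0, 0.0]
ft_force: [-0.2, 0.3, -0.6]
opening: 0.0148
finger_force: 98.8
tool [0.5907 0.161  0.2463] tray frame [-0.0201  0.1842]
scene [339, 230, 8, 12, 73] [342.5 235.5] [0.5379 0.0212] tray [-0.037   0.0357] ahead 0.1485 side -0.0171
scene [355, 238, 5, 6, 21] [356.8 241. ] [0.5159 0.0556] tray [-0.0668  0.0636] ahead 0.1205 side -0.0468
```

```bash
python3 - <<'E'
from h import *
s=cv2.imread("pics/scene_5.png",0);si=env.camera_info("scene")
print(pix(si,[.579,.1145,.01]))
for r in range(254,274): print(r,332,' '.join('%3d'%x for x in s[r,332:366]))
t=cv2.imread("pics/top_5.png",0);ti=env.camera_info("top");u,v=np.round(pix(ti,[.579,.1145,.01])).astype(int);print(u,v)
for r in range(v-8,v+9): print(r,u-10,' '.join('%3d'%x for x in t[r,u-10:u+11]))
E
```

```text
(np.float64(347.39173103292626), np.float64(263.72164915321224))
254 332  64  64  62  63  64  63  63  63  62  62  63  62  61  48  21  11   8  11  27  44  50  41  16   3   7   5   6   6  16  37  50  36  12  10
255 332  62  63  62  63  62  61  62  62  62  62  62  63  61  48  24  12  11  12  26  45  52  39  14   1   7   7   5   7  16  37  46  32  13   9
256 332  61  62  61  62  62  62  60  61  60  61  58  51  46  39  25  11   7  12  25  44  49  35  11   8   5   5   4   6  17  40  46  31  12  12
257 332  60  60  61  60  58  51  45  42  40  38  35  27  21  20  14   8  11  13  30  47  48  31  10   5   4   5   4   9  20  40  45  28  12  10
258 332  45  44  40  42  35  25  23  19  16  12  14  11   8   6   6   8  11  13  34  50  46  31   8   3   5   4   4   8  26  43  44  25  13  10
259 332  20  19  14  11  10  10   8  12  10   7  11   9  13  14  16  21  15  19  34  50  48  32   7   4   5   7   5   3  26  44  41  21   8  10
260 332   7   8  11   8  10   9  11  12   7   9   8  13  28  43  57  66  55  41  45  52  47  27   7   6   4   9   5   7  21  36  32  18  10  10
261 332   6   9   9  10  10
[... 2716 characters left out ...]
  32  58  83  95  97  87  66  38  17  13  13  11  15  11
207 260  34  37  37  40  54  59  37  22  38  60  75  78  67  48  27  10  13  12  13  13  15
208 260  20  24  27  31  42  45  30  15  20  37  45  47  39  29  15  13  14  12  11  12  19
209 260  10  11  14  18  24  27  19  13  14  16  20  21  19  13  13  14  12  13  14  13  24
210 260  13   8   9  11  14  11  13  12  11  14  11  14  13  14  13  10  11  15  20  30  44
211 260  21  12   5   8   9   6  12  13  12  14  13  12  15  13  13  13  13  18  43  67  79
212 260  21   9   7  13  10  10  12  14  13  15  12  13  14  13  15  14  10  23  52  86 100
213 260  13   9   6   8  12  11  13  14  11  14  10  14  13  13  10  13  14  17  39  67  93
```

```bash
python3 -m jog '{"xyz":[[-0.03,-0.1,-0.03],[-0.1,-0.4,-0.05],[-0.2,-0.8,-0.05],[-0.3,-1.2,-0.05],[-0.4,-1.6,-0.05],[-0.5,-2.0,-0.05],[-0.6,-2.4,-0.05],[-0.7,-2.8,-0.05],[-0.8,-3.2,-0.05],[-0.9,-3.6,-0.05],[-1.0,-4.0,-0.05],[-1.1,-4.4,-0.05],[-1.2,-4.8,-0.05],[-1.28,-5.1,-0.05],[-1.33,-5.3,-0.05],[-1.37,-5.45,-0.05],[-1.39,-5.55,-0.05],[-1.39,-5.55,-0.05],[-1.39,-5.55,-0.05]],"spin":[0,0,0,0,0,0,0,0,0,0,0,0,0,0,0,0,0,0,0],"gripper":[1,1,1,1,1,1,1,1,1,1,1,1,1,1,1,1,1,1,1]}'
python3 fb.py 6;  python3 - <<'E'
from h import *
ti=env.camera_info("top");t=cv2.imread("pics/top_6.png",0)
u,v=np.round(pix(ti,[.571,.09,.01])).astype(int);print(u,v)
for r in range(v-12,v+13): print(r,u-16,' '.join('%3d'%x for x in t[r,u-16:u+14]))
E
```

```text
t: 22.73
tool_pos: [0.5773, 0.1077, 0.2467]
eef_rot: [0.789, 0.614, 0.003, -0.002]
ft_force: [1.8, 10.8, 4.6]
opening: 0.0149
finger_force: 99.5
tool [0.5773 0.1077 0.2467] tray frame [-0.02    0.1293]
279 208
196 263  85  84  85  85  86  85  74  59  60  63  55  43  55  66  59  57  61  34   9   5  13  36  79 110 111 124 137 138 140 138
197 263  86  85  87  86  85  84  74  61  61  64  54  42  56  64  58  54  57  37   7   5  16  52  94 110 109 128 138 139 138 138
198 263  84  84  82  84  83  82  74  62  62  65  55  43  59  64  59  53  53  35   6   4  23  66 109 112 109 128 139 139 141 139
199 263  82  79  83  82  82  79  74  62  63  63  54  42  54  65  58  51  49  32   9   6  33  79 110 112 115 132 141 139 139 139
200 263  78  78  77  79  77  78  69  62  62  65  54  42  56  65  59  49  51  31  10  14  48  93 115 109 122 136 138 137 137 139
201 263  78  77  78  77  77  76  70  59  61  61  54  43  57  66  58  48  48  30   9  13  58 103 116 112 128 140 141 139 138 137
202 263  74  73  74  74  75  74  68  60  62  61  50  41  57  65  57  46  41  26   7  22  68 110 112 117 134 143 141 139 14
[... 1609 characters left out ...]
  31  23  31  50  81 106 124 138 141 141 142 142 142 141 143
216 263  10   4   5   3   4  11  32  53  64  52  41  48  62  61  45  30  25  28  50  85 113 127 138 144 141 141 141 140 141 140
217 263  14  10   1   4   5   7  31  57  66  55  42  45  62  61  44  30  24  28  57  95 116 128 140 145 145 143 143 142 141 142
218 263   9  11   6   7   4  11  32  58  66  55  42  48  62  60  45  30  23  33  66 103 122 129 142 145 145 145 145 145 143 143
219 263  15  14  13  10   5   7  32  58  65  57  42  50  61  59  45  28  23  35  66 104 119 127 139 145 145 145 146 144 145 143
220 263  13  16  16  14   6   9  31  60  65  56  45  52  64  61  41  27  22  30  56  86 104 119 133 142 144 144 146 145 146 145
```

```bash
python3 -m jog '{"xyz":[[0.03,0.1,0],[0.1,0.4,0.1],[0.12,0.5,0.4],[0.12,0.5,1],[0.12,0.5,1.8],[0.12,0.5,2.8],[0.12,0.5,4],[0.12,0.5,5.2],[0.12,0.5,6.4],[0.12,0.5,7.4],[0.12,0.5,8.2],[0.12,0.5,8.8],[0.12,0.5,9],[0.12,0.5,9]],"spin":[0,0,0,0,0,0,0,0,0,0,0,0,0,0],"gripper":[1,1,1,1,1,1,1,1,1,1,1,1,1,1]}'
python3 fb.py 7;  python3 - <<'E'
from h import *
f=np.array([env.observe()["ft_force"] for k in range(8) if env.read_camera("wrist") is not None]);print(f.mean(0),f.std(0))
s=cv2.imread("pics/scene_7.png",0);si=env.camera_info("scene");u,v=np.round(pix(si,[.571,.09,.01])).astype(int);print(u,v)
for r in range(v-14,v+12): print(r,u-20,' '.join('%3d'%x for x in s[r,u-20:u+20]))
tp=env.observe()["tool_pos"];yaw=np.radians(75.8);x=np.array([np.cos(yaw),np.sin(yaw)])
P=[*(tp[:2]-.017*x),tp[2]-.246+.012];print("pocket",pix(si,P))
u,v=np.round(pix(si,P)).astype(int)
for r in range(v-14,v+10): print(r,u-16,' '.join('%3d'%x for x in s[r,u-16:u+17]))
E
```

```text
t: 24.0
tool_pos: [0.578, 0.1104, 0.3364]
eef_rot: [0.789, 0.614, 0.0, 0.0]
ft_force: [-0.6, -0.7, -1.4]
opening: 0.0152
finger_force: 99.0
tool [0.578  0.1104 0.3364] tray frame [-0.02    0.1321]
[ 0.16369221  0.29808748 -1.37124495] [0.53751357 0.55816916 0.27739206]
345 256
242 325 154 154 155 158 159 160 159 157 157 156 156 158 159 159 161 160 161 158 148 118  92  89  90  98 115 121 106  80  71  60  61  96 136 121  57  16   9   9   8   9
243 325 156 155 154 157 159 159 158 158 157 156 156 158 157 160 161 160 161 160 158 149 140 139 141 144 152 154 133  94  80  64  60  76 119 137  96  30   9   9   9   8
244 325 157 155 153 156 158 160 160 157 157 157 157 157 160 160 160 161 162 160 161 160 156 159 161 162 161 160 148 120  89  72  61  63  99 136 118  51  13   7  11  10
245 325 158 157 153 156 158 160 160 158 158 156 157 158 158 160 160 161 161 160 161 159 159 161 161 163 163 163 160 149 117  85  68  63  78 116 124  81  26  10   9   9
246 325 159 158 155 154 158 160 161 160 158 158 157 157 159 160 161 162 162 162 161 162 160 159 161 163 162 162 161 157 140 111  96  89 101 119 127  9
[... 6277 characters left out ...]

235 331 156 155 154 155 157 158 158 157 157 147 110  62  49  48  50  47  45  48  51  50  49  49  55  96 117  96  73  23   8   9   7   7   9
236 331 155 155 155 155 158 158 158 158 158 154 130  78  50  48  48  46  46  49  51  50  49  48  53  90 121 116  81  23   8   8   7   7   9
237 331 155 156 154 156 156 158 159 158 158 157 146 107  58  47  48  46  48  49  51  50  49  49  52  79 118 117  69  18  10  10  10   9   6
238 331 155 156 156 155 156 157 159 158 158 159 154 129  76  50  47  46  47  46  48  50  47  48  47  66 113 122  67  18  11   9   8  10  11
239 331 156 155 155 156 157 158 160 158 159 158 158 146 107  57  46  48  47  46  46  47  47  47  47  55  91 122  94  29  11   9  10   9   9
```

```bash
python3 -m jog '{"xyz":[[0.3,1.2,0]],"spin":[0],"gripper":[1]}'; python3 -c "
from station import env;print(env.observe()['dq'].round(3), env.observe()['tool_pos'])"
python3 -m jog '{"xyz":[[0,0,0]],"spin":[0],"gripper":[1]}'; python3 -c "
from station import env;print(env.observe()['dq'].round(3))"
```

```text
t: 24.58
tool_pos: [0.5808, 0.1213, 0.3354]
eef_rot: [0.79, 0.613, -0.001, 0.0]
ft_force: [-0.8, -0.1, -1.0]
opening: 0.0149
finger_force: 98.9
[ 0.274  0.138 -0.188  0.036  0.031  0.27 ] [0.58082974 0.1213394  0.33544237]
t: 24.67
tool_pos: [0.5813, 0.124, 0.3358]
eef_rot: [0.789, 0.615, 0.001, -0.0]
ft_force: [0.2, 0.7, -0.6]
opening: 0.0147
finger_force: 98.9
[-0.008 -0.006  0.006 -0.029  0.006 -0.025]
```

```bash
python3 -m jog '{"xyz":[[0.2,0.3,0],[0.5,0.8,0],[0.9,1.6,0],[1.4,2.6,0],[2,3.8,0],[2.7,5.1,0],[3.4,6.4,0],[4.1,7.7,0],[4.8,8.9,0],[5.4,9.9,0],[5.8,10.7,0],[6.1,11.3,0],[6.3,11.6,-0.2],[6.4,11.8,-0.5],[6.4,11.8,-1.0],[6.4,11.8,-1.4],[6.4,11.8,-1.7],[6.4,11.8,-1.9],[6.4,11.8,-1.9],[6.4,11.8,-1.9]],"spin":[0,0,0,0,0,0,0,0,0,0,0,0,0,0,0,0,0,0,0,0],"gripper":[1,1,1,1,1,1,1,1,1,1,1,1,1,1,1,1,1,1,1,1]}'
python3 - <<'E'
from h import *
t=cv2.cvtColor(env.read_camera("top"),cv2.COLOR_RGB2GRAY);ti=env.camera_info("top");o=env.observe();print(o["tool_pos"])
s=cv2.cvtColor(env.read_camera("scene"),cv2.COLOR_RGB2GRAY);si=env.camera_info("scene")
tp=o["tool_pos"];yaw=np.radians(75.8);x=np.array([np.cos(yaw),np.sin(yaw)])
P=[*(tp[:2]-.017*x),tp[2]-.246+.012];u,v=np.round(pix(si,P)).astype(int);print("pocket",u,v,"jarA rim",pix(si,[.6435,.237,.045]))
for r in range(v-8,v+28): print(r,u-24,' '.join('%3d'%x for x in s[r,u-24:u+24]))
E
```

```text
t: 26.33
tool_pos: [0.6449, 0.2401, 0.3165]
eef_rot: [0.789, 0.614, -0.0, -0.0]
ft_force: [0.8, 0.5, -0.5]
opening: 0.0154
finger_force: 98.9
[0.64495331 0.24025456 0.31683883]
pocket 351 282 jarA rim (np.float64(351.77753317775756), np.float64(298.49275988509265))
274 327   9  12   9  11  10  11   9  12  12   9  10  10   8  11  10  10  10  11  11  12  10  11  10  14  31  43  42  41  45  46  40  17  16  49  96  93  35  14  11   9  12   9   9  10  12  11  14  11
275 327  11  12   9   9  12  12   9  10  11  13  11  10  11  11  11  12  11   9  12  11  11   8  10  15  32  47  49  51  53  51  40  17  13  18  34  34  16  12   9   8  12  10  10  12  13  11  12  11
276 327  10  11  12  11  11  11  11  11  10   9   9  10   9  12  13   9  11  11  10  11  10  11  10  17  31  47  52  51  53  51  40  21  11  10  12  12  12  13  10  11  10  11   8  11  11   9  11  13
277 327  12  10  11  11  10  11  10  11   9  12   9  11   9   9  11  12   9  12  10  10   8  12  13  19  35  48  51  51  52  51  38  16  12  10   9  10  12  11  12  11  12  10  12  10  11  13   9  11
278 327  10   9  11  10  11   8   
[... 5665 characters left out ...]
  82  82  82  83  82  83  83  82  82  81  83  83  81  78  76  78  79  70  42   6   5   5   3   6   3
307 327  10  15  20  17  12   8  14  36  65  79  82  85  88  90 102 111 116 115 115 113 103  87  83  82  82  81  83  82  82  84  83  82  83  83  83  82  81  78  80  81  67  40  13   4   2   4   4   4
308 327  14  29  55  55  24   7  11  43  70  79  81  82  81  85  92 102 111 115 114 113 109  95  84  83  81  83  82  82  82  83  82  83  82  83  82  82  83  82  84  80  64  34   7   6   4   3   5   2
309 327  17  37  72  77  43  12  11  47  74  80  82  81  81  84  91 103 110 113 114 113 111 100  83  82  84  82  81  84  82  83  83  83  84  84  82  83  83  82  80  77  59  24   7   4   4   4   3   5
```

```bash
python3 -m jog '{"xyz":[[0,0,0],[0.91,3.6,0],[1.8,7.1,0],[2.0,7.9,0.3],[2.0,7.9,1],[2.0,7.9,1],[2.0,7.9,1],[2.0,7.9,1]],"spin":[0,0,0,0,0,0,0,0],"gripper":[1,1,1,1,1,1,1,1]}'
python3 - <<'E'
from h import *
s=cv2.cvtColor(env.read_camera("scene"),cv2.COLOR_RGB2GRAY);si=env.camera_info("scene")
t=cv2.cvtColor(env.read_camera("top"),cv2.COLOR_RGB2GRAY);ti=env.camera_info("top")
u,v=np.round(pix(si,[.6435,.237,.03])).astype(int)
for r in range(v-18,v+14): print(r,u-24,' '.join('%3d'%x for x in s[r,u-24:u+24]))
u,v=np.round(pix(ti,[.6435,.237,.02])).astype(int)
for r in range(v-16,v+17,2): print(r,u-16,' '.join('%3d'%x for x in t[r,u-16:u+17:2]))
E
```

```text
t: 27.1
tool_pos: [0.665, 0.3182, 0.3271]
eef_rot: [0.789, 0.614, -0.0, 0.0]
ft_force: [0.1, -0.2, -0.3]
opening: 0.0151
finger_force: 98.9
285 327  10  10  11  11   9  10  11   9  11   7  12  11  12  14  13  12  10  10  10  11  12  11  11  11  10  11  12  11  11  14  12   9   9  10  10  11  16  23  34  33  20   9   8   6   8   8   7   7
286 327  11  12  12  12  11  10  11  11  12  10  10  11  11  12  11   9  11  13  17  21  30  41  49  51  50  44  37  35  27  15   9  10   9   8  10  12  27  41  49  45  21   7   6   8   8   6   3   6
287 327  10  11   9  10  11  11  11  11  11   7   9  12  11  12  12  17  25  39  69  84 103 137 156 157 157 142 119 115  95  48  18   9  10  10  10  13  32  50  54  45  22   8   6   6   8   6   5   9
288 327  11  10  12   9  12  13  11  12  12  13   9   8  11  17  38  67  89 124 155 150 146 156 162 162 161 148 138 148 153 110  41  12  11   7  12  17  35  54  55  43  18   5   7   7   5   6   3   8
289 327  11  10  12  12  10  12  11  13  11  10  10  12  23  65 124 160 159 152 153 138 124 118 112 110 109 110 108 123 133 106  47  15  10  11  11  17  37  53 
[... 6031 characters left out ...]
 145  52  13  11
182 213  11  67  66  86 112 108 107  96 156 193 191 191 191 147  56  15  15
184 213  10  65  73  86 113 151 146 162 185 191 191 190 187 130  62  16  15
186 213   9  51  82  77 110 126 183 192 193 191 191 189 169 105  56  14  13
188 213   7  20  74  75 101 112 172 196 189 182 169 158 144  78  32  12  15
190 213   9   6  38  85  86 103 122 144 136 117 144 148  94  74  36  12  14
192 213   5   6  11  46  68 105 138 141 137 148 142  95  54  74  48  13  16
194 213   3  10  10   5  12  37  93 119 111  86  66  43  18  17  15  14  14
196 213   6   6   8   6   7   2   7  13  21  21  15  13  15  14  14  15  14
198 213   6   4  11  10   5   4   5   9  14  14  17  14  15  15  15  14  14
```

```bash
cat > jb.py <<'E'
from h import *
import sys
ti=env.camera_info("top")
def ctr(t,u,v):
    # rim boundary: radial edge fit
    pts=[]
    g=cv2.GaussianBlur(t,(3,3),0).astype(float)
    for a in np.linspace(0,2*np.pi,72,endpoint=False):
        rr=np.arange(9,17,.25);x=u+rr*np.cos(a);y=v+rr*np.sin(a)
        p=cv2.remap(g.astype(np.float32),x.astype(np.float32)[None],y.astype(np.float32)[None],1)[0]
        k=np.argmin(np.gradient(p));pts.append((x[k],y[k]))
    return cv2.fitEllipse(np.array(pts,np.float32))
def reg(a,b,u,v):
    T=a[v-17:v+18,u-13:u+18];S=b[v-29:v+30,u-20:u+30]
    r=cv2.matchTemplate(S,T,cv2.TM_CCOEFF_NORMED);_,m,_,l=cv2.minMaxLoc(r)
    x,y=l;dx=dy=0
    if 0<x<r.shape[1]-1:dx=(r[y,x+1]-r[y,x-1])/(2*(2*r[y,x]-r[y,x+1]-r[y,x-1]))
    if 0<y<r.shape[0]-1:dy=(r[y+1,x]-r[y-1,x])/(2*(2*r[y,x]-r[y+1,x]-r[y-1,x]))
    return x+dx-7,y+dy-12,m
if __name__=="__main__":
    a=cv2.imread("pics/top0.png",0)
    if sys.argv[1]=="live": b=cv2.cvtColor(env.read_camera("top"),cv2.COLOR_RGB2GRAY)
    else: b=cv2.imread(sys.argv[1],0)
    for n,(u,v) in dict(A=(227,182),B=(223,230)).items():
        r=reg(a,b,u,v);p0=onz(ti,(u,v),.04);p1=onz(ti,(u+r[0],v+r[1]),.04);print(n,np.round(r,2),"moved mm",((p1-p0)*1000).round(1)[:2])
E
python3 jb.py pics/t2.png; python3 jb.py pics/top_5.png
```

```text
A [0.01 0.   1.  ] moved mm [-0. -0.]
B [-0.1  -6.41  0.98] moved mm [18.4  0.8]
A [5.04 7.12 0.82] moved mm [-20.5 -15.1]
B [-1.29 -6.61  0.75] moved mm [18.9  4.2]
```

```bash
python3 -m jog '{"xyz":[[-2,-2,0],[-4.5,-4,0],[-7,-6,0],[-8.3,-6.6,0],[-8.3,-6.6,0],[-8.3,-6.6,-2],[-8.3,-6.6,-4],[-8.3,-6.6,-6],[-8.3,-6.6,-7],[-8.3,-6.6,-7],[-8.3,-6.6,-7]],"spin":[7,14,14.2,14.2,14.2,14.2,14.2,14.2,14.2,14.2,14.2],"gripper":[1,1,1,1,1,1,1,1,1,1,1]}'
python3 -m jog '{"xyz":[[-0.4,0,0],[-0.8,0,0],[-1.1,0,0],[-1.4,0,0],[-1.65,0,0],[-1.9,0,0],[-2.1,0,0],[-2.3,0,0],[-2.45,0,0],[-2.6,0,0],[-2.7,0,0],[-2.8,0,0],[-2.85,0,0],[-2.85,0,0],[-2.2,0,0],[-2.2,0,1],[-2.2,0,4],[-2.2,0,8],[-2.2,-1,9]],"spin":[0,0,0,0,0,0,0,0,0,0,0,0,0,0,0,0,0,0,0],"gripper":[1,1,1,1,1,1,1,1,1,1,1,1,1,1,1,1,1,1,1]}'
```

```text
t: 28.12
tool_pos: [0.5822, 0.2534, 0.2563]
eef_rot: [0.707, 0.707, -0.0, -0.0]
ft_force: [0.3, 1.2, -0.8]
opening: 0.0152
finger_force: 99.0
t: 29.7
tool_pos: [0.5617, 0.245, 0.3537]
eef_rot: [0.706, 0.708, 0.005, 0.002]
ft_force: [3.0, 1.2, 0.3]
opening: 0.0147
finger_force: 99.1
```

```bash
python3 -m jog '{"xyz":[[0,-2,0.5],[0,-5,1],[0,-8,2],[0.5,-11,2],[1,-14,2],[1.5,-17,2],[2,-20,2],[2.5,-23,2],[3,-26,2],[3.4,-28.1,2],[3.4,-28.1,2],[3.4,-28.1,2],[3.4,-28.1,1],[3.4,-28.1,-1],[3.4,-28.1,-3],[3.4,-28.1,-4],[3.4,-28.1,-4],[3.4,-28.1,-4]],"spin":[-7,-14,-21,-28,-35,-42,-49,-56,-63,-70,-77,-84,-91,-98,-104.2,-104.2,-104.2,-104.2],"gripper":[1,1,1,1,1,1,1,1,1,1,1,1,1,1,1,1,1,1]}'
python3 jb.py live; python3 - <<'E'
from h import *
o=env.observe();tp=o["tool_pos"];q=o["eef_rot"];print(tp.round(4),np.degrees(2*np.arctan2(q[1],q[0])))
s=cv2.cvtColor(env.read_camera("scene"),cv2.COLOR_RGB2GRAY);si=env.camera_info("scene");s0=cv2.imread("pics/scene0.png",0)
for n,p in dict(b2=(.5353,-.0225),b3=(.5128,-.0594)).items():
    u,v=np.round(pix(si,[*p,.015])).astype(int);print(n,u,v)
    for r in range(v-6,v+7): print(' '.join('%3d'%x for x in s0[r,u-8:u+9]),' | ',' '.join('%3d'%x for x in s[r,u-8:u+9]))
E
```

```text
t: 31.2
tool_pos: [0.5937, -0.0376, 0.3064]
eef_rot: [0.992, -0.122, -0.001, -0.0]
ft_force: [0.1, 0.1, -1.3]
opening: 0.015
finger_force: 99.0
A [ 0.01 -0.    0.97] moved mm [ 0. -0.]
B [0.06 0.37 0.99] moved mm [-1.1 -0.2]
[ 0.5943 -0.0377  0.3075] -14.091471224769656
b2 335 224
149 150 148 146 124  84  70  67  61  63  88 121 144 137 108  76  63  |  130 132 130 126 104  69  60  60  61  63  89 119 131 120  88  61  53
147 149 150 147 137 110  90  98 103 101 130 144 151 147 123  81  66  |  129 128 129 129 117  92  71  82  88  90 116 132 133 129 102  64  56
149 148 149 148 147 136 120 120 124 126 144 151 154 150 126  87  72  |  128 129 130 129 128 115 100 102 106 108 126 133 134 129 105  67  57
148 147 147 149 148 136 121 118 123 126 133 144 152 150 138 108  78  |  128 128 128 128 126 118 102 102 107 112 116 124 130 131 120  90  62
147 146 148 148 137 113 101 107 116 118 115 123 141 151 147 124  86  |  128 129 128 127 117  98  87  90 101 104 102 110 124 132 129 104  68
147 147 146 146 125  90  86  95 104 103  97 103 130 150 150 137 108  |  127 127 127 125 109  78  75  81  90  91  90  9
[... 2132 characters left out ...]

151 150 139 119  89  52  48  48  50  61  94 116 106  77  62  56  79  |  155 148 132 113  87  54  47  48  50  64  95 111  89  62  55  55  73
150 149 140 112  75  55  49  48  51  65 103 132 122  86  67  59  68  |  142 138 122  94  66  53  51  51  54  70 103 125 105  67  57  53  65
150 148 146 124  84  70  67  61  63  88 121 144 137 108  76  63  58  |  132 130 126 104  69  60  60  61  63  89 119 131 120  88  61  53  56
149 150 147 137 110  90  98 103 101 130 144 151 147 123  81  66  55  |  128 129 129 117  92  71  82  88  90 116 132 133 129 102  64  56  53
148 149 148 147 136 120 120 124 126 144 151 154 150 126  87  72  59  |  129 130 129 128 115 100 102 106 108 126 133 134 129 105  67  57  53
```

```bash
python3 -m jog '{"xyz":[[0,0,-1.5],[0,0,-3],[0,0,-4.2],[0,0,-5],[0,0,-5.4],[0,0,-5.65],[-0.2,0.05,-5.65],[-0.6,0.15,-5.65],[-1,0.25,-5.65],[-1.4,0.35,-5.65],[-1.8,0.45,-5.65],[-2.2,0.55,-5.65],[-2.6,0.65,-5.65],[-3,0.75,-5.65],[-3.4,0.86,-5.65],[-3.8,0.96,-5.65],[-4.2,1.06,-5.65],[-4.6,1.16,-5.65],[-5,1.26,-5.65],[-5.3,1.34,-5.65]],"spin":[0,0,0,0,0,0,0,0,0,0,0,0,0,0,0,0,0,0,0,0],"gripper":[1,1,1,1,1,1,1,1,1,1,1,1,1,1,1,1,1,1,1,1]}'
python3 -m jog '{"xyz":[[-0.25,0.06,0],[-0.45,0.11,0],[-0.6,0.15,0],[-0.75,0.19,0],[-0.85,0.21,0],[-0.85,0.21,0],[-0.85,0.21,0]],"spin":[0,0,0,0,0,0,0],"gripper":[1,1,1,1,1,1,1]}'
```

```text
t: 32.97
tool_pos: [0.5415, -0.0243, 0.2514]
eef_rot: [0.992, -0.124, 0.002, 0.0]
ft_force: [4.4, -1.3, 8.4]
opening: 0.0148
finger_force: 100.5
t: 33.55
tool_pos: [0.5335, -0.0223, 0.2514]
eef_rot: [0.992, -0.124, 0.003, 0.0]
ft_force: [5.5, -0.7, 5.5]
opening: 0.0149
finger_force: 99.7
```

```bash
python3 -m jog '{"xyz":[[0.2,-0.05,0],[0.5,-0.12,0.2],[0.5,-0.12,0.6],[0.5,-0.12,1.2],[0.5,-0.12,2],[0.5,-0.12,3],[0.5,-0.12,4.2],[0.5,-0.12,5.4],[0.5,-0.12,6.6],[0.5,-0.12,7.6],[0.5,-0.12,8.4],[0.5,-0.12,8.9],[0.5,-0.12,9],[0.5,-0.12,9]],"spin":[0,0,0,0,0,0,0,0,0,0,0,0,0,0],"gripper":[1,1,1,1,1,1,1,1,1,1,1,1,1,1]}'
python3 - <<'E'
from h import *
im=env.read_camera("scene");s=cv2.cvtColor(im,cv2.COLOR_RGB2GRAY);si=env.camera_info("scene");s0=cv2.imread("pics/scene0.png",0)
for n,p in dict(b2=(.5353,-.0225),b2wall=(.5155,-.0175),b3=(.5128,-.0594)).items():
    u,v=np.round(pix(si,[*p,.015])).astype(int);print(n,u,v)
    for r in range(v-6,v+7): print(' '.join('%3d'%x for x in s0[r,u-8:u+9]),' | ',' '.join('%3d'%x for x in s[r,u-8:u+9]))
E
```

```text
t: 34.72
tool_pos: [0.5374, -0.0233, 0.3405]
eef_rot: [0.992, -0.124, 0.0, 0.0]
ft_force: [0.5, 0.6, -1.5]
opening: 0.0149
finger_force: 99.1
b2 335 224
149 150 148 146 124  84  70  67  61  63  88 121 144 137 108  76  63  |  153 153 155 151 127  87  74  69  63  66  90 118 129 118  86  60  52
147 149 150 147 137 110  90  98 103 101 130 144 151 147 123  81  66  |  152 152 153 152 140 114  91 104 109 105 130 139 132 126 102  64  55
149 148 149 148 147 136 120 120 124 126 144 151 154 150 126  87  72  |  151 151 153 154 151 142 131 140 143 142 152 151 142 128 104  68  57
148 147 147 149 148 136 121 118 123 126 133 144 152 150 138 108  78  |  152 150 151 152 152 153 152 153 155 155 156 157 151 138 117  88  61
147 146 148 148 137 113 101 107 116 118 115 123 141 151 147 124  86  |  150 150 151 151 152 153 152 154 156 156 156 154 151 137 128 103  67
147 147 146 146 125  90  86  95 104 103  97 103 130 150 150 137 108  |  152 150 152 152 151 152 152 153 153 153 154 153 146 134 129 117  87
148 146 147 145 120  78  71  79  86  85  82  89 124 151 152 147 122  |  151 150 149 150 152 151 147 140 140
[... 3838 characters left out ...]

151 150 139 119  89  52  48  48  50  61  94 116 106  77  62  56  79  |  155 155 141 122  94  54  49  50  52  65  95 109  88  61  55  54  74
150 149 140 112  75  55  49  48  51  65 103 132 122  86  67  59  68  |  155 155 144 116  79  56  53  50  51  69 104 125 104  67  56  52  64
150 148 146 124  84  70  67  61  63  88 121 144 137 108  76  63  58  |  153 155 151 127  87  74  69  63  66  90 118 129 118  86  60  52  55
149 150 147 137 110  90  98 103 101 130 144 151 147 123  81  66  55  |  152 153 152 140 114  91 104 109 105 130 139 132 126 102  64  55  53
148 149 148 147 136 120 120 124 126 144 151 154 150 126  87  72  59  |  151 153 154 151 142 131 140 143 142 152 151 142 128 104  68  57  53
```

```bash
python3 -m jog '{"xyz":[[0,0.4,0],[-0.1,1.1,0],[-0.2,2.1,0],[-0.4,3.4,0],[-0.6,5.0,0],[-0.9,6.9,0],[-1.2,8.9,0],[-1.5,10.9,0],[-1.8,12.9,0],[-2.1,14.9,0],[-2.4,16.9,0],[-2.6,18.9,0],[-2.8,20.8,0],[-3,22.5,0],[-3.1,24,0],[-3.2,25.2,0],[-3.3,26.1,0],[-3.3,26.7,0],[-3.3,27,0],[-3.3,27.1,0]],"spin":[3,8,14,20,26,32,38,44,50,56,62,68,74,79,83,86,88,89,90,90],"gripper":[1,1,1,1,1,1,1,1,1,1,1,1,1,1,1,1,1,1,1,1]}'
python3 -m jog '{"xyz":[[0,0,-0.3],[0,0,-0.8],[0,0,-1.4],[0,0,-1.9],[0,0,-2.2],[0,0,-2.35],[0,0,-2.35],[0,0,-2.35]],"spin":[0,0,0,0,0,0,0,0],"gripper":[1,1,1,1,1,1,1,1]}'
python3 - <<'E'
from h import *
s=cv2.cvtColor(env.read_camera("scene"),cv2.COLOR_RGB2GRAY);si=env.camera_info("scene");o=env.observe()
tp=o["tool_pos"];q=o["eef_rot"];yaw=2*np.arctan2(q[1],q[0]);print(tp.round(4),np.degrees(yaw));x=np.array([np.cos(yaw),np.sin(yaw)])
P=[*(tp[:2]-.017*x),tp[2]-.246+.012];print("pocket rel jar",(np.array(P[:2])-[.5025,.2437]).round(4));u,v=np.round(pix(si,P)).astype(int);print(u,v)
for r in range(v-8,v+6): print(r,u-14,' '.join('%3d'%x for x in s[r,u-14:u+14]))
E
```

```text
t: 36.43
tool_pos: [0.5044, 0.2479, 0.3398]
eef_rot: [0.789, 0.615, -0.0, -0.0]
ft_force: [0.6, 0.4, -0.9]
opening: 0.0147
finger_force: 98.9
t: 37.1
tool_pos: [0.5045, 0.2477, 0.3166]
eef_rot: [0.789, 0.614, -0.0, -0.0]
ft_force: [0.1, 0.0, -1.8]
opening: 0.015
finger_force: 98.9
[0.5046 0.2478 0.3169] 75.79987952970107
pocket rel jar [-0.0021 -0.0124]
407 263
255 393   7  10  11  10  10  11  13  11  13  12  12  11  11  10  11  15  30  45  50  50  50  50  37  18  12  11  11  10
256 393  11   8  11  12  11   9  12  13  22  40  41  15   9  10   9  15  31  46  51  49  51  50  38  15  11  13  11   8
257 393  10  10   9   9   8  11  10  17  57 108 101  31  10   8   9  19  35  47  50  51  50  48  33  16  11   9  10   4
258 393   9   9   8  11   9  10  12  17  49  94  88  29  10  12  13  23  39  48  51  51  50  45  29  13   8   7  10   1
259 393  10  10   8   9  11  14  22  22  20  33  33  21  25  29  30  34  42  48  51  52  50  43  23  10   9   6   5   4
260 393   8  12  12  10   9  18  34  39  23  14  22  37  44  43  44  42  45  49  51  53  50  38  17   7   8   5   6   6
261 393   9  10 
[... 243 characters left out ...]
  12  13  29  43  50  53  55  53  60  61  57  51  48  48  50  50  51  47  39  24  16   4   4   3   2
264 393  12   7  11  11  14  29  41  46  50  57  54  57  59  57  51  47  48  52  51  51  50  46  36  24   8   5   7   4
265 393   7   9  11  13   9  21  37  44  47  55  56  52  53  51  48  46  50  50  50  51  52  50  40  17   4   6   9   7
266 393   9   9  11  10  11  16  28  40  46  49  51  48  51  49  46  47  49  50  51  51  50  50  39  19   6   3   3   6
267 393  11   9  11  10   8  14  23  36  44  46  47  49  50  50  48  46  50  51  52  50  51  50  37  14   6   7   6   5
268 393  10   9  11  13  14  21  33  45  49  45  46  49  52  50  47  47  51  53  52  51  50  48  32   7   4   4   7   4
```

```bash
python3 -m jog '{"xyz":[[0,0,0],[0.91,3.6,0],[1.8,7.1,0],[2.0,7.9,0.3],[2.0,7.9,1],[2.0,7.9,1],[2.0,7.9,1],[2.0,7.9,1]],"spin":[0,0,0,0,0,0,0,0],"gripper":[1,1,1,1,1,1,1,1]}'
python3 - <<'E'
from h import *
s=cv2.cvtColor(env.read_camera("scene"),cv2.COLOR_RGB2GRAY);si=env.camera_info("scene")
u,v=np.round(pix(si,[.5025,.2437,.03])).astype(int)
for r in range(v-18,v+14): print(r,u-20,' '.join('%3d'%x for x in s[r,u-20:u+20]))
E
```

```text
t: 37.82
tool_pos: [0.5243, 0.3257, 0.3268]
eef_rot: [0.789, 0.614, -0.0, 0.0]
ft_force: [-0.2, 0.7, -1.5]
opening: 0.0151
finger_force: 98.9
265 386   9   9   9   8   9   8  11   9  11  10  12  10   9   9  12   9  10  12  12  11  10  11   9  10  10   8  11  10   9  11  12  10  10  10   8   9  10   9   9   8
266 386  12   8  12   9  10   9  11  10   7   7  10  12   9  11  11  10  11  10  10   7  10   9  12   9  10  11  13   9  12  12   9   9  13  11  10  10   7  11   9  10
267 386   9   7   9  12  10  13   9  10   9  10   9   8  10  12  18  24  30  36  35  41  42  36  30  20  15  13  11   8  11   9  12   9  12  10   9   8   8   7  11  11
268 386   9  10   9  10   9  11  11  10   8  10  10  19  35  53  70  80  94 112 116 131 134 114  98  71  57  46  28  15  11  11  10   9  12  10   9   8   9  10   9  10
269 386  10  10  12   9  10  13  11  12  11  19  37  70 119 150 148 137 131 130 130 141 143 132 130 133 136 127  90  42  25  17  13  10  10   8  10  10   8  11  10   9
270 386  11   8  12   9  10  10  11  10  22  63 117 155 165 158 138 124 113 105 103 104 106 104 112 125 132 129 112  8
[... 3717 characters left out ...]
  46  49  50  49  43  47  49
293 386   8   7   7  19  49  73  79  81  80  82  82  83  84  83  84  84  86  86  85  86  85  87  86  87  86  85  85  85  83  79  63  46  44  48  49  51  47  45  45  50
294 386   7   4   5  11  37  65  79  80  80  81  83  84  85  84  83  85  84  83  86  85  85  85  85  85  83  86  84  84  83  80  71  53  45  49  51  51  46  46  47  51
295 386   6   5   5   8  23  53  76  79  82  82  81  82  84  85  84  84  85  86  85  85  83  85  85  84  84  84  85  84  83  83  76  62  46  47  50  49  45  45  48  50
296 386   6   4   5   5  13  39  65  79  82  81  83  84  84  84  83  86  84  86  84  84  83  84  86  85  84  84  83  84  82  83  80  69  54  49  48  48  45  47  49  50
```

```bash
python3 -m jog '{"xyz":[[0,-0.2,0.6],[0,-0.8,1.4],[0.2,-1.8,2.4],[0.5,-3.2,3.2],[0.9,-5,4],[1.3,-7,4],[1.7,-9.5,4],[2.1,-12,4],[2.5,-15,4],[2.9,-18,4],[3.3,-21,4],[3.7,-24,4],[4.1,-27,4],[4.4,-30,4],[4.7,-32.5,4],[5,-34,4],[5.2,-35,4],[5.2,-35,4]],"spin":[0,0,0,0,-5,-10,-15,-20,-25,-30,-35,-40,-45,-47.6,-47.6,-47.6,-47.6,-47.6],"gripper":[1,1,1,1,1,1,1,1,1,1,1,1,1,1,1,1,1,1]}'
python3 - <<'E'
from h import *
from jb import reg
a=cv2.imread("pics/top0.png",0);b=cv2.cvtColor(env.read_camera("top"),cv2.COLOR_RGB2GRAY);ti=env.camera_info("top")
for n,(u,v) in dict(A=(227,182),B=(223,230)).items():
    print(n,np.round(reg(a,b,u,v),2))
    for r in range(v-14,v+15,2): print(' '.join('%3d'%x for x in b[r,u-14:u+17:2]))
E
```

```text
t: 39.37
tool_pos: [0.5766, -0.0262, 0.3678]
eef_rot: [0.97, 0.242, 0.001, 0.001]
ft_force: [0.4, 0.1, -0.6]
opening: 0.0151
finger_force: 99.0
A [0.01 0.   0.97]
 27   9  11   8   7  20  32  37  27  17   6   8   7   8   9  10
 23   7   8  45  83 123 128 114 125 120  74  22   6  45  39   9
 22   8  24 104 130  97  88 100 115 115 130 105  30  48  47  12
 17  14  91 108  79  97 141 161 165 155 145 146 108  18  11   7
 18  61 125  74 110 155 158 166 174 172 166 161 146  68  10  13
 18  98 104  76 155 128  83  89 139 173 173 171 165 104  26  10
 20 108  81 110 158  96 101  81 114 173 173 172 172 128  45   9
 19 103  72 128 169 112  91  85 139 173 172 171 171 131  51  12
 18  98  83 119 176 158 129 145 165 172 173 174 165 115  56  11
 14  83 112  82 159 175 173 174 174 172 175 169 151  93  50  11
 10  34 110  80 100 140 165 176 170 161 150 142 128  68  27   8
 11   8  63 130  97  91 109 127 119 104 127 134  84  65  32  10
 11   9  17  82 106 124 125 124 121 131 125  83  48  64  42  12
 11  10  10  13  22  53  89 105  96  76  57  39  16  15  13  13
  7  12  12   9  12   7   9  16  18  16  
[... 301 characters left out ...]
  51 105  99  99 160 173 166 166 175 173 171 153  72  22  13
155  75 115  79 151 175 132  88 110 164 173 173 169 115  43  14
155  99  96  95 170 162  90  88  72 126 173 173 173 144  51  15
154 105  81 111 175 160  96  99  87 152 174 173 174 154  61  40
153 102  87  99 172 171 136 103 123 170 174 173 159 142  72  80
149  85  95  64 134 172 173 168 171 174 175 162 133 114  55  25
151  49 114  61  85 136 166 175 175 165 161 120 133  90  36  13
153  27  85 112  63  89 110 128 127 108 103 130 121  56  18  13
151  26  28  95 110  89  86  90  98 110 127 128  65  23  13  11
151  23  10  18  66  98 123 128 134 124  85  45  16  13  12  12
151  19  11  12  10  19  35  37  39  28  12  11  11  14  10  14
```

```bash
python3 -m jog '{"xyz":[[0.1,-2.5,0],[0.2,-6,0],[0.4,-10,0],[0.5,-14,0],[0.7,-18,0],[0.9,-22,0],[1.1,-25.5,0],[1.1,-27.9,0],[1.1,-27.9,-3],[1.1,-27.9,-6],[1.1,-27.9,-8.5],[1.1,-27.9,-10],[1.1,-27.9,-10.8],[1.1,-27.9,-11.2],[1.1,-27.9,-11.45],[1.1,-27.9,-11.6],[1.1,-27.9,-11.6],[1.1,-27.9,-11.6]],"spin":[0,0,0,0,0,0,0,0,0,0,0,0,0,0,0,0,0,0],"gripper":[1,1,1,1,1,1,1,1,1,1,1,1,1,1,1,1,1,1]}'
python3 - <<'E'
from h import *
im=env.read_camera("top");cv2.imwrite("pics/pt.png",im[:,:,::-1]);i=env.camera_info("top")
hsv=cv2.cvtColor(im,cv2.COLOR_RGB2HSV)
m=((hsv[...,0]>8)&(hsv[...,0]<25)&(hsv[...,1]>110)&(hsv[...,2]>60)).astype(np.uint8);m[:,:380]=0;m[:,450:]=0;m[:170]=0;m[250:]=0
y,x=np.nonzero(m);print(len(x),x.min(),x.max(),y.min(),y.max())
print(env.observe()["tool_pos"],[np.round(pix(i,p),1) for p in ([.576,-.304,.005],[.587,-.302,.005])])
E
```

```text
t: 40.92
tool_pos: [0.588, -0.3024, 0.2522]
eef_rot: [0.97, 0.244, 0.001, 0.001]
ft_force: [0.4, 0.6, -0.8]
opening: 0.0146
finger_force: 99.0
369 395 431 192 226
[ 0.58789772 -0.30247126  0.25210695] [array([413.2, 208.2]), array([412.5, 204.5])]
```

```bash
python3 -m jog '{"xyz":[[0,0,-0.08],[0,0,-0.16],[0,0,-0.22],[0,0,-0.22],[0,0,-0.22],[0,0,-0.22]],"spin":[0,0,0,0,0,0],"gripper":[1,1,1,1,1,1]}' 20
```

```text
t: 41.47
tool_pos: [0.5881, -0.3025, 0.2512]
eef_rot: [0.97, 0.244, 0.001, 0.001]
ft_force: [-1.9, 2.3, 7.4]
opening: 0.015
finger_force: 100.5
```

```bash
python3 -m jog '{"xyz":[[0,0,0],[0,0,0],[0,0,0],[0,0,0],[0,0,0],[0,0,0],[0,0,0],[0,0,0],[0,0,0],[0,0,0],[0,0,0],[0,0,0]],"spin":[0,0,0,0,0,0,0,0,0,0,0,0],"gripper":[0.7,0.6,0.5,0.3,0,-0.4,-1,-1,-1,-1,-1,-1]}'
```

```text
t: 42.47
tool_pos: [0.5874, -0.3022, 0.2485]
eef_rot: [0.97, 0.244, -0.0, -0.0]
ft_force: [-0.0, -0.0, 0.0]
opening: 0.0858
finger_force: 0.0
```

Released. Now raise straight up, back away, and check.

```bash
python3 -m jog '{"xyz":[[0,0,1],[0,0,3],[0,0,6],[0,0,9],[0,0,12],[0,0,15],[0,0,17],[-3,-1,17],[-3,-1,17],[-3,-1,17],[-3,-1,17]],"spin":[0,0,0,0,0,0,0,0,0,0,0],"gripper":[-1,-1,-1,-1,-1,-1,-1,-1,-1,-1,-1]}'
python3 - <<'E'
from h import *
i=env.camera_info("wrist");im=env.read_camera("wrist")[:,:,::-1]
hsv=cv2.cvtColor(im,cv2.COLOR_BGR2HSV);g=cv2.cvtColor(im,cv2.COLOR_BGR2GRAY)
m=((hsv[...,0]>8)&(hsv[...,0]<25)&(hsv[...,1]>110)&(hsv[...,2]>60)).astype(np.uint8)
c=max(cv2.findContours(m,0,1)[0],key=cv2.contourArea);h=cv2.convexHull(c);e=cv2.fitEllipse(h);print("pad",e,onz(i,e[0],.005,1))
k=np.zeros_like(g);cv2.fillPoly(k,[h],1);d=((g<55)&(k>0)).astype(np.uint8)
n,_,st,ce=cv2.connectedComponentsWithStats(d)
for j in range(1,n):
    if st[j,4]>60: print(st[j],ce[j],onz(i,ce[j],.115,1))
print("pred grip top",pix(i,[.5875,-.3022,.115],1))
s=env.read_camera("scene");cv2.imwrite("pics/send.png",s[:,:,::-1]);s=cv2.cvtColor(s,cv2.COLOR_RGB2GRAY);si=env.camera_info("scene")
print("scene grip centre",pix(si,[.5875,-.3022,.093]),"base",pix(si,[.5875,-.3022,.005]))
u,v=np.round(pix(si,[.5875,-.3022,.093])).astype(int)
for r in range(v-12,v+30,2): print(r,u-14,' '.join('%3d'%x for x in s[r,u-14:u+15]))
E
python3 jb.py live
```

```text
t: 43.38
tool_pos: [0.5573, -0.3122, 0.4187]
eef_rot: [0.97, 0.243, 0.0, -0.0]
ft_force: [0.2, 0.1, -0.8]
opening: 0.0855
finger_force: 0.0
pad ((322.732666015625, 150.04624938964844), (86.1554946899414, 87.27053833007812), 86.28682708740234) [ 0.57622097 -0.30280797  0.005     ]
[321 137  17  26 401] [329.18703242 149.33167082] [ 0.59127864 -0.30090669  0.115     ]
pred grip top (np.float64(328.44742478782143), np.float64(153.71077606921776))
scene grip centre (np.float64(273.34319677497064), np.float64(153.11715897910906)) base (np.float64(274.4173525493382), np.float64(177.81396069513227))
141 259 176 177 176 176 177 177 178 178 178 177 176 178 179 179 179 177 177 177 177 177 176 177 175 177 177 177 177 177 172
143 259 174 176 176 177 178 176 176 177 179 178 178 177 179 179 178 178 178 177 178 176 177 178 176 178 178 178 177 175 172
145 259 177 177 179 178 178 178 178 179 180 179 179 172 155 128 120 137 161 173 177 180 179 178 178 177 178 177 178 179 174
147 259 175 175 176 177 177 177 177 181 179 161 112  59  32  18  15  21  34  72 140 179 181 179 180 179 181 180 181 177 153
149 
[... 1481 characters left out ...]
87
173 259 174 168 148 121 106 101 101  99  98 101 103  88  60  49  46  46  54  72  86  93  97  91  73  60  78 100 103 103 100
175 259 166 141 116 109 103  98  95  96 100 102 104  89  59  47  45  46  44  44  47  49  51  48  44  51  79 103 109 111 112
177 259 152 122 117 113 104  99  97 100 105 109 108  98  79  54  48  45  45  45  44  43  44  55  67  80  95 104 102 102 104
179 259 142  99  99  98  98 101 103 105  92  65  59  59  60  62  74  90  91  78  60  59  72  81  91 104 109 106 102  99  99
181 259 162 127  93  98  94  80  70  59  54  54  54  57  71  86  84  84  89  92  97 102 101 102 107 110 109 107 103 105 106
A [0.01 0.   0.97] moved mm [ 0. -0.]
B [0.09 0.38 0.96] moved mm [-1.1 -0.3]
```

The scoop stands upright on the cork pad, well inside its edge. Both jars hold a ball and stand in place, the third ball is in the tray, and the gripper is clear.

```bash
python3 -c "
from station import env;print(env.sign_off())"
```

```text
the job is handed in; nothing more can be done
None
```

I handed the job in at 43 s: each open jar has one ball, the third ball is in the tray, and the scoop is upright on its cork pad and released; on the way my first tip missed, spilling a ball on the table and knocking one jar 18 mm, so I re-scooped the ball and pushed the jar back to about 1 mm of its place.

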